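Tip the parts bin and scoop out the shock absorbers

TASK

Tip the yellow parts bin up to its stop so that all three shock absorbers gather in its low corner, then scoop all three out of that corner with the scoop, together in one load, and tip them into the grey tray. Do not touch the shock absorbers with the gripper, leave the spray can, charger, cup and battery pack where they stand, and at the end put the scoop down flat on the bench and let go of it; the bin may stay tipped.

Things in the scene. Friction and masses are not known exactly. Their poses are not given: they have to be found in the camera images.
- stand: flat aluminium stand fixed to the bench, 260 x 150 mm, carrying the tipping bin. Origin: centre of its underside, on the bench. Its +x axis points from the bin's handle end to its hinged (low) end, y across, z up.
- bin (a joint): tilt of the yellow bin, rad: 0 level (as it starts), 0.45 fully tipped against its stop. The hinge line runs along the stand's y, 120 mm ahead (+x) of the stand's origin, 12 mm above the bench, at the bin's lower far edge; lifting the handle end takes about 11 N, and a stiff friction hinge keeps the bin at any angle where it is left.
- bin_handle (a point): grip point on the bin's red handle: an upright fin standing out 46 mm from the outside of the bin's end wall, in the stand's x-z plane, 14 mm thick (pinch it across y from above), 40 mm high, top level with the rim. The point is 268 mm from the hinge line, 62 mm above the bin's underside, 18 mm below the fin's top, 28 mm out from the wall; it turns with the bin.
- bin_corner (a point): middle of the inside corner where the bin's floor meets its low end wall, at the hinge. Axes turn with the bin: -x runs along the floor to the handle end, z is square to the floor. The yellow bin is open-topped, inside 230 (x) x 112 (y) x 75 mm deep, walls and floor 5 mm; the hinge line lies 5 mm ahead (x) and 5 mm below (z).
- scoop_grip (a point): grip point in the blue handle of the loose scoop (0.16 kg). Axes: x forward to the lip, y across, z square to the pan. Handle: flat bar 14 mm thick, 36 mm wide (y), 140 mm long, rising behind the pan and leaning back 0.2 rad from z towards -x. Point on its centre line, 28 mm below its top end; pinch front and back faces, fingers along the bar. It is 80.3 mm behind and 112.8 mm above scoop_pan.
- scoop_pan (a point): centre of the aluminium scoop's flat pan, on its upper face, 3 mm above its underside; same axes as scoop_grip. Pan 105 mm long (x), 102 mm wide (y); the lip (front edge, 2 mm thick) is 52.5 mm ahead of this point; back wall 30 mm high, side rims 8 mm high over the underside, front open. It stands on the bench by itself.
- shock0_center (a point): centre of a shock absorber: red coil spring 24 mm in diameter and 52 mm long with a 10 mm thick, 16 mm long stub at each end, 84 mm over all along its own y axis, about 50 g; lies on the bin's floor roughly across the bin; smooth, it rolls and slides easily.
- shock1_center (a point): centre of the second shock absorber, identical.
- shock2_center (a point): centre of the third shock absorber, identical.
- tray_in (a point): centre of the inner floor, 5 mm above the bench, of the open grey tray fixed to the bench: outside 180 (its x) x 160 (its y) x 45 mm high, walls 5 mm.
- spray_can: red and white spray can, bystander, 64 mm in diameter, 178 mm high; origin at its foot.
- charger: orange battery charger, bystander, 80 x 130 x 55 mm; origin at the centre of its underside.
- cup: blue plastic cup, bystander, 76 mm in diameter, 90 mm high; origin at its foot.
- battery: black and yellow battery pack, bystander, 47 (its x) x 96 (its y) x 25 mm; origin at the centre of its underside.
Things that resemble listed ones, but are neither listed nor needed, are in the scene too. What is shaped like the part that bears scoop_grip but purple is not meant.

How it is judged:
By the outcome, as a careful person would: the job done as asked, in the order asked, and still so for the second after the job is handed in, with the robot touching nothing.
It also fails if it takes over 72 s, if anything falls off the work surface, if the arm or the gripper's body presses on something with over 40 N, if the wrist force passes 120 N, or if a joint passes its speed limit or range.

ROBOT

A 6-joint arm with a two-finger parallel gripper is mounted at the origin on the work surface. World frame = base frame: x ahead of the robot, y to its left, z up, the work surface at z = 0. Lengths are in mm, angles in rad, forces in N, time in s.
With the tool pointing down it reaches from about 400 to 925 mm from the base axis. Payload 12.5 kg.
Tool frame: the origin (TCP) lies at the very end of the fingers, on their centre line; the grasp point (between the pads) lies 19 mm behind it; x points along the fingers, y is the direction in which the jaws open and shut, and the axes are right-handed (so a half turn about x gives the same grasp; the last joint's range is limited). The gripper opens to 95 mm and grips with 3 to 60 N. Pads are 20 mm wide; open, the fingers measure 119 mm over their backs; the gripper's body (75 mm by 180 mm) begins 59 mm behind the grasp point.
Start: joints at [1.215, 0.491, 1.559, -0, 1.092, -0.106], TCP at [154.488, 605.624, 214.661] pointing down, gripper open.
Joint ranges: [-3.1, 3.1], [-0.84, 2.19], [0.05, 2.79], [-1.13, 4.28], [0.06, 2.93], [-2.69, 2.69]. Speed limits (rad/s): [2.22, 2.22, 2.79, 3.14, 3.14, 3.14].

INTERFACE

Orientations are given as [roll, pitch, yaw] about the fixed x, y, z axes, in that order (R = Rz(yaw) Ry(pitch) Rx(roll)).
In Python, from cell import * gives the robot as it stands.
- The arm moves only by the tool step_arm, never from a script. Its argument "steps" is a list of rows, each a list of 4 numbers: the shift along the tool's x, y, z in units of 50 mm (1.0 is 50 mm), then the turn about the tool's x in units of 8 degrees (1.0 is 8 degrees). A call has 1 to 20 rows; each row shifts and turns the commanded pose from where the row before left it, along the tool's axes as they then stand; what a row does not reach is not made up. A row lasts 1/8 s, in which the tool goes at most 62.5 mm and 10.7 degrees, less where a joint would pass 70% of its speed; a pose out of reach is approached as far as the arm can. A call is refused whole if a number of a shift passes 1 or a number of a turn 1, either way. A call with a gripper value outside its range is refused whole. "jaw" is the closure, from 0 (fully open) to 1 (shut), set as the call begins (left out, the last holds). The fingers move at their own pace and stop on an object; the grip force is fixed at half the most. Time passes only in rows, so rows that do not move let the fingers close. It gives the time, the measured TCP pose, the force and the opening at its end, in the units of the state.
- state(): the state, without advancing time (a new reading comes with each control period).
- read_camera(name): name is "scene" or "top" or "wrist"; returns the picture (420x560x3 uint8, red, green, blue); there is no depth.
- camera_info(name): a dict with "mtx" (3x3 intrinsics, pixels), "eye" and "attitude" of the camera in the world; the wrist camera has in their place "hand_eye" (4x4, takes a point from camera to tool coordinates, whose origin is the TCP and whose axes are the tool frame's). Camera axes: x right, y down, z forward; pixel columns grow to the right and rows downward; lengths in mm; the calibration is good to about 2 mm. A picture is of the moment at which its call begins: read the wrist's pose just before it. camera_info takes no time and is no camera call.
- job_done(): hands the job in, once; it reports no verdict.
The state is a dict: "t": time; "joints": joint angles; "qvel": joint speeds; "tau": joint torques, N m; "eef_pos": TCP position; "tcp_rot": TCP orientation; "ft_force": force on the tool from outside, world axes, zero at the start; "moment": the same for the moment, N m; "opening": opening from 0.0 (shut) to 1.0 (fully open).
Only numpy, scipy, OpenCV 4.12 (cv2) and the standard library are available. Lean on these libraries where they do the work, as an engineer would, in place of code of your own. Each camera call takes 0.05 s, during which the arm holds its last target.

## Working session

There is one attempt and no reset: what is moved stays moved. The work goes in short steps, Python scripts to look and compute and a tool call to move; the robot and the scene stay as the last step left them, time stands still between calls to the robot, and variables do not carry over. Pictures are saved under pics/ and viewed, and the job is handed in when it is done.

Besides the shell and the picture viewer there is one more tool, called after "Call:" as name(argument=value, ...) on one line, values as JSON. step_arm: Moves the arm, as the interface text tells. Its arguments: {"type":"object","properties":{"steps":{"type":"array","items":{"type":"array","items":{"type":"number"}}},"jaw":{"type":"number"}},"required":["steps"]}

```bash
ls; mkdir -p pics
python3 - <<'E'
from cell import *
import cv2, json
print(state())
for n in ("scene","top","wrist"):
    im=read_camera(n); cv2.imwrite(f"pics/{n}0.png",im[:,:,::-1]); print(n,camera_info(n))
E
```

```text
pics
{'t': 0.0, 'joints': array([ 1.21536395e+00,  4.91579774e-01,  1.55946410e+00, -2.74517295e-05,
        1.09169170e+00, -1.05591791e-01]), 'qvel': array([-0.00070788,  0.00145573, -0.00012788, -0.00100429, -0.00052793,
       -0.00198505]), 'tau': array([-1.11732646e-03, -6.12647724e+01, -2.58172470e+01,  6.91712089e-02,
        4.82773839e-02, -1.37747234e-04]), 'eef_pos': array([154.42311072, 605.36499214, 214.0441447 ]), 'tcp_rot': array([-1.65508941,  1.56965315, -1.90491733]), 'ft_force': array([ 0.36721141, -0.10543531, -0.26493691]), 'moment': array([-0.04332266, -0.02156106,  0.00480031]), 'opening': 1.000486909753658}
scene {'mtx': array([[494.892968  ,   0.        , 287.69758465],
       [  0.        , 494.892968  , 215.71610939],
       [  0.        ,   0.        ,   1.        ]]), 'eye': array([1248.17466009, -728.35494319,  978.8130785 ]), 'attitude': array([-2.33670728,  0.00723017,  0.7964441 ])}
top {'mtx': array([[542.23125637,   0.        , 270.87677282],
       [  0.        , 542.23125637, 201.04877701],
       [  0.        ,   0.        ,   1.        ]]), 'eye': array([ 335.78472276,  -93.25585909, 1325.9315454 ]), 'attitude': array([-2.95091316, -0.00978296, -1.5517504 ])}
wrist {'mtx': array([[328.80683931,   0.        , 281.54890432],
       [  0.        , 328.80683931, 214.13016566],
       [  0.        ,   0.        ,   1.        ]]), 'hand_eye': array([[-5.85260680e-05, -2.35805183e-01,  9.71800346e-01,
        -1.70380457e+02],
       [ 9.99999945e-01,  3.04141774e-04,  1.34023693e-04,
         1.43458365e+00],
       [-3.27168562e-04,  9.71800300e-01,  2.35805152e-01,
        -6.70813867e+01],
       [ 0.00000000e+00,  0.00000000e+00,  0.00000000e+00,
         1.00000000e+00]])}
```

View pics/scene0.png

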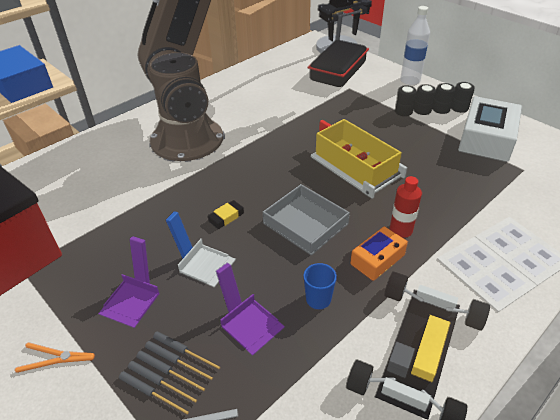

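View pics/top0.png

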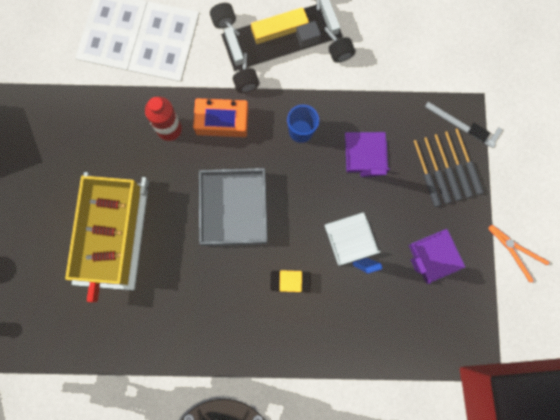

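View pics/wrist0.png

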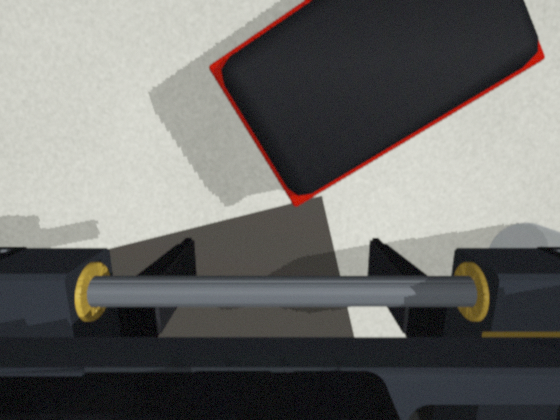

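The tool always points down, since I can only turn about its own axis. The scoop's pitch therefore has to change by pivoting in the grip: pinch the bar across y, then push against fixed things. First I'll measure the poses.

```bash
cat > h.py <<'E'
import numpy as np, cv2
from scipy.spatial.transform import Rotation as R
from cell import *
def cam(n,st=None):
    i=camera_info(n)
    if n=="wrist":
        T=np.eye(4);T[:3,:3]=R.from_euler('xyz',st['tcp_rot']).as_matrix();T[:3,3]=st['eef_pos']
        M=T@i['hand_eye'];return i['mtx'],M[:3,:3],M[:3,3]
    return i['mtx'],R.from_euler('xyz',i['attitude']).as_matrix(),i['eye']
def p2w(c,uv,z):
    K,Rm,e=c; d=Rm@np.linalg.solve(K,[uv[0],uv[1],1.]); return e+d*(z-e[2])/d[2]
def w2p(c,P):
    K,Rm,e=c; q=K@(Rm.T@(np.asarray(P,float)-e)); return q[:2]/q[2]
def crop(src,box,f,out):
    im=cv2.imread(src);x0,y0,x1,y1=box
    o=cv2.resize(im[y0:y1,x0:x1],None,fx=f,fy=f,interpolation=cv2.INTER_CUBIC)
    for x in range((x0+9)//10*10,x1,10):
        cv2.line(o,((x-x0)*f,0),((x-x0)*f,6 if x%50 else 14),(255,255,255),1)
        if x%20==0: cv2.putText(o,str(x),((x-x0)*f+2,14),0,.35,(0,255,0),1)
    for y in range((y0+9)//10*10,y1,10):
        cv2.line(o,(0,(y-y0)*f),(6,(y-y0)*f),(255,255,255),1)
        if y%20==0: cv2.putText(o,str(y),(8,(y-y0)*f+4),0,.35,(0,255,0),1)
    cv2.imwrite(out,o)
E
python3 - <<'E'
from h import *
crop("pics/top0.png",(60,165,160,305),4,"pics/c1.png")
crop("pics/top0.png",(185,155,400,290),3,"pics/c2.png")
E
```

```text
(no output)
```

View pics/c1.png

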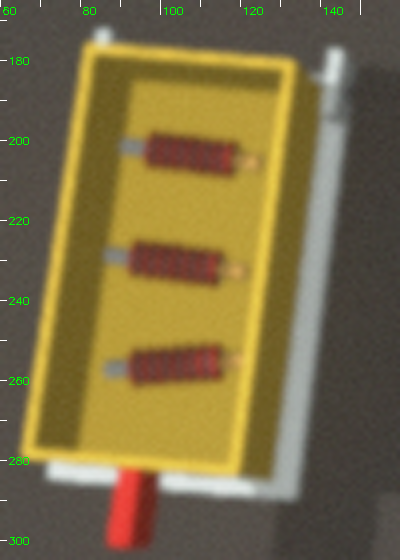

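View pics/c2.png

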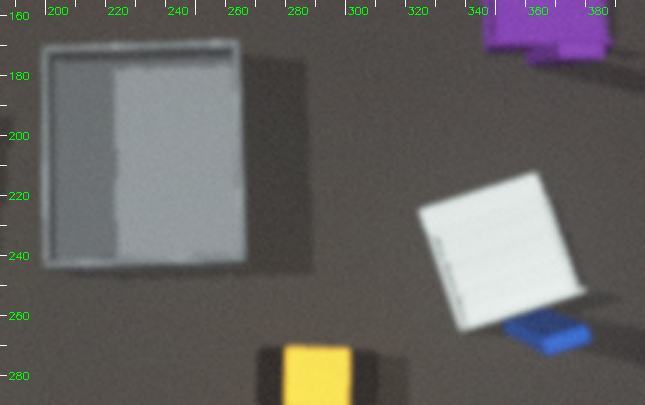

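The crops show the bin's rim corners at about (81,176), (134,180), (120,284) and (65,280), with the red fin at the robot end. The tray's corners are about (199,170) to (267,242), and the scoop's lip runs (324,225) to (364,212). I'll fit poses to these and enlarge the scoop in both views.

Run:
```python
from h import *
from scipy.optimize import least_squares
t=cam("top")
def fit(pts,uv,x0,c=t):
    f=lambda p:(np.array([w2p(c,[p[0]+np.cos(p[2])*q[0]-np.sin(p[2])*q[1],p[1]+np.sin(p[2])*q[0]+np.cos(p[2])*q[1],q[2]]) for q in pts])-uv).ravel()
    r=least_squares(f,x0);return r.x,r.fun.reshape(-1,2).round(1).tolist()
uv=np.array([[81.2,175.7],[134.2,180],[120,283.7],[65.5,280]])
print("stand",fit([(120,61,92),(120,-61,92),(-120,-61,92),(-120,61,92)],uv,[450,250,0]))
uv=np.array([[199,170],[264.3,168.3],[267,242.3],[199,244.3]])
for a,b in((90,80),(80,90)):
  print("tray",a,fit([(a,b,45),(a,-b,45),(-a,-b,45),(-a,b,45)],uv,[450,0,0]))
uv=np.array([[324.3,225],[364.3,212.3],[380,251.7],[339,265]])
print("scoop",fit([(52.5,51,2),(52.5,-51,2),(-52.5,-51,30),(-52.5,51,30)],uv,[420,-200,0.3]))
crop("pics/top0.png",(315,200,395,285),7,"pics/c3.png")
crop("pics/scene0.png",(150,200,250,300),6,"pics/c4.png")
```

```text
stand (array([ 5.01093445e+02,  2.88058960e+02, -6.15174769e-02]), [[0.3, 0.2], [-0.6, 0.1], [-0.1, 0.2], [0.4, -0.5]])
tray 90 (array([ 5.69822098e+02, -8.82937732e+00,  4.97925068e-02]), [[-0.2, 0.3], [0.3, 0.2], [-0.2, -0.2], [0.2, -0.2]])
tray 80 (array([ 5.69481757e+02, -8.87925315e+00,  4.84360264e-02]), [[-4.3, 4.5], [4.6, 4.2], [3.8, -4.3], [-4.1, -4.2]])
scoop (array([ 5.01105198e+02, -2.99795598e+02,  3.17902978e-01]), [[0.3, -0.4], [-0.7, 0.4], [-0.1, 0.4], [0.6, -0.4]])
```

View pics/c3.png

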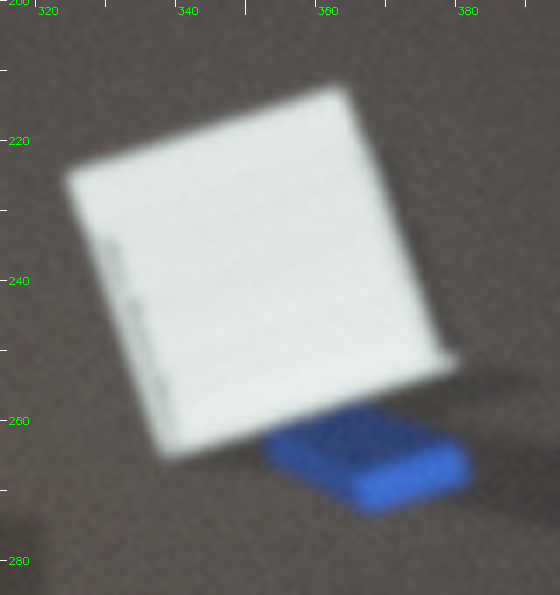

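View pics/c4.png

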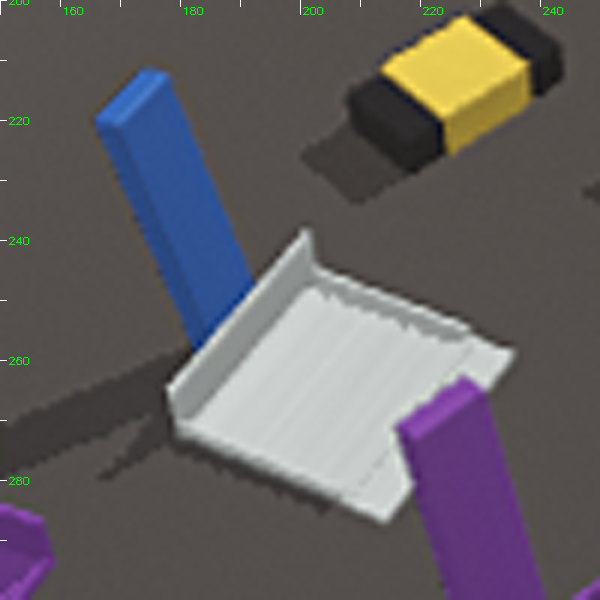

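```bash
cat >> h.py <<'E'
STAND=np.array([501.1,288.1]); SY=-0.0615
TRAY=np.array([569.8,-8.8]); TY=0.05
SC=np.array([501.1,-299.8]); SCY=0.318
def rot(a): return np.array([[np.cos(a),-np.sin(a)],[np.sin(a),np.cos(a)]])
def plan(target,jawdir):
    """target grasp-point xyz; jawdir = world angle of jaw axis. prints turn (units) then shift (units) in tool axes after turn"""
    s=state(); Rm=R.from_euler('xyz',s['tcp_rot']).as_matrix()
    y=Rm[:,1]; cur=np.arctan2(y[1],y[0])
    tx=Rm[:,0]; sg=np.sign(tx[2]) # turning + about tool x (down) = negative world yaw
    d=(jawdir-cur+np.pi/2)%np.pi-np.pi/2
    turn=sg*d
    Rn=Rm@R.from_rotvec([turn,0,0]).as_matrix()
    tcp=np.array(target,float)-19*Rm[:,0]*-1
    sh=Rn.T@(tcp-s['eef_pos'])
    print("j6",s['joints'][5].round(3),"turn8deg",round(np.degrees(turn)/8,3),"after-turn shift/50 xyz",(sh/50).round(3), "now grasp",(s['eef_pos']-19*Rm[:,0]).round(1),"jawang",round(cur,3),"f",s['ft_force'].round(1))
E
python3 - <<'E'
from h import *
c=cam("top")
P=np.array([-80.3-27.4*np.sin(.2),0]);g=SC+rot(SCY)@P
print(w2p(c,[*g,3+112.8+27.4]), "meas 373.9,268.3")
hp=STAND+rot(SY)@[-148,0];print(hp)
print(w2p(c,[*(STAND+rot(SY)@[-148,0]),92]))
plan([*hp,74],SY+np.pi/2)
for n,uv,z in(("can",(165,130),0),("charger",(220,118),55),("cup",(303,128),0),("batt",(291,281),25)): print(n,p2w(c,uv,z).round())
E
```

```text
[373.62594437 268.50238592] meas 373.9,268.3
[353.37979829 297.19626341]
[ 91.05867687 294.31365627]
j6 -0.106 turn8deg -1.349 after-turn shift/50 xyz [ 3.188 -5.907  4.351] now grasp [154.4 605.5 233.2] jawang 1.321 f [-0.7  0.7  0. ]
can [771. 172.   0.]
charger [787.  28.  55.]
cup [ 784. -180.    0.]
batt [ 395. -153.   25.]
```

Call:
step_arm(steps=[[0,0,0,-0.675],[0,0,0,-0.674],[0,-0.84,0.62,0],[0,-0.84,0.62,0],[0,-0.84,0.62,0],[0,-0.84,0.62,0],[0,-0.84,0.62,0],[0,-0.84,0.62,0],[0,-0.867,0.631,0],[0.8,0,0,0],[0.8,0,0,0],[0,0,0,0]], jaw=0)

```text
t: 1.65
eef_pos: [352.6, 296.7, 133.0]
tcp_rot: [-2.532, 1.566, -2.593]
ft_force: [0.3, 0.7, 0.5]
opening: 0.999
```

Run:
```python
from h import *
plan([*(STAND+rot(SY)@[-148,0]),74],SY+np.pi/2)
s=state();im=read_camera("wrist");cv2.imwrite("pics/w1.png",im[:,:,::-1]); c=cam("wrist",s)
for z in (92,):
  for x in(-122,-166): print(w2p(c,[*(STAND+rot(SY)@[x,0]),z]))
```

```text
j6 -0.953 turn8deg -0.002 after-turn shift/50 xyz [1.56  0.014 0.02 ] now grasp [352.7 296.7 152. ] jawang 1.509 f [0.3 0.7 0.5]
[280.09369869 273.77764615]
[280.02621793 211.78531998]
```

View pics/w1.png

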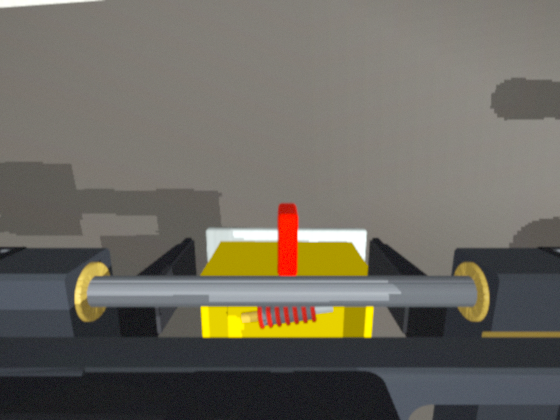

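The fin shows at column 288, against a finger centre of about 281, so the bin is about 3–4 mm further to +y than my fit. I'll shift by that and descend to grip.

Call:
step_arm(steps=[[0.5,0.07,0.02,0],[0.5,0,0,0],[0.35,0,0,0],[0.2,0,0,0],[0,0,0,0]])

```text
t: 2.33
eef_pos: [355.0, 301.2, 57.7]
tcp_rot: [0.716, 1.57, 0.655]
ft_force: [0.2, -0.0, 0.6]
opening: 1.0
```

Call:
step_arm(steps=[[0,0,0,0],[0,0,0,0],[0,0,0,0],[0,0,0,0],[0,0,0,0],[0,0,0,0]], jaw=1)

```text
t: 3.08
eef_pos: [354.7, 300.9, 57.1]
tcp_rot: [2.773, 1.571, 2.711]
ft_force: [0.3, -0.1, 0.2]
opening: 0.426
```

Run:
```python
from h import *
plan([*(STAND+rot(SY)@[-148,0]),74],SY+np.pi/2); s=state();print(s['t'],s['opening'],s['moment'])
# arc, deltas in tool axes z(fwd), x(down)
ph=np.linspace(0,.46,11);x=-268*np.cos(ph)+62*np.sin(ph);z=268*np.sin(ph)+62*np.cos(ph)
print(np.c_[-np.diff(z)/50,np.diff(x)/50].round(3).tolist())
```

```text
j6 -0.948 turn8deg -0.0 after-turn shift/50 xyz [ 0.042 -0.075 -0.022] now grasp [354.7 300.9  76.1] jawang 1.509 f [ 0.3 -0.1  0.2]
3.075 0.42639366079651386 [ 0.02090094  0.02755417 -0.02720145]
[[-0.245, 0.063], [-0.242, 0.074], [-0.238, 0.085], [-0.234, 0.096], [-0.23, 0.106], [-0.224, 0.117], [-0.219, 0.127], [-0.213, 0.137], [-0.206, 0.147], [-0.199, 0.156]]
```

Jaw still closing (about 55 mm/0.75 s); wait more.

Call:
step_arm(steps=[[0,0,0,0],[0,0,0,0],[0,0,0,0],[0,0,0,0],[0,0,0,0]])

```text
t: 3.7
eef_pos: [354.6, 300.4, 57.1]
tcp_rot: [-2.21, 1.57, -2.272]
ft_force: [2.5, -5.7, 0.8]
opening: 0.145
```

Run:
```python
from h import *
plan([*(STAND+rot(SY)@[-148,0]),74],SY+np.pi/2); s=state();print(s['t'],s['opening'],s['moment'])
```

```text
j6 -0.948 turn8deg -0.002 after-turn shift/50 xyz [ 0.042 -0.066 -0.021] now grasp [354.6 300.4  76.1] jawang 1.509 f [ 2.5 -5.7  0.8]
3.7 0.14547303774312914 [-0.8426759  -0.26331908 -0.21986021]
```

Call:
step_arm(steps=[[-0.245,0,0.063,0],[-0.242,0,0.074,0],[-0.238,0,0.085,0],[-0.234,0,0.096,0],[-0.23,0,0.106,0],[-0.224,0,0.117,0],[-0.219,0,0.127,0],[-0.213,0,0.137,0],[-0.206,0,0.147,0],[-0.199,0,0.156,0],[0,0,0,0],[0,0,0,0]])

```text
t: 5.2
eef_pos: [410.5, 296.7, 170.7]
tcp_rot: [-0.81, 1.57, -0.872]
ft_force: [3.1, -9.6, -1.4]
opening: 0.142
```

Run:
```python
from h import *
plan([*(STAND+rot(SY)@[-148,0]),74],SY+np.pi/2); s=state();print(s['t'],s['opening'],s['moment'])
for n in("scene","top"): cv2.imwrite(f"pics/{n}1.png",read_camera(n)[:,:,::-1])
crop("pics/scene1.png",(290,80,430,210),5,"pics/c5.png")
crop("pics/top1.png",(50,160,170,300),4,"pics/c6.png")
```

```text
j6 -1.012 turn8deg 0.001 after-turn shift/50 xyz [ 2.314 -0.059 -1.142] now grasp [410.5 296.7 189.7] jawang 1.509 f [ 3.1 -9.6 -1.4]
5.2 0.14228453741085462 [-1.68430244  0.04892506 -0.28051317]
```

View pics/c5.png

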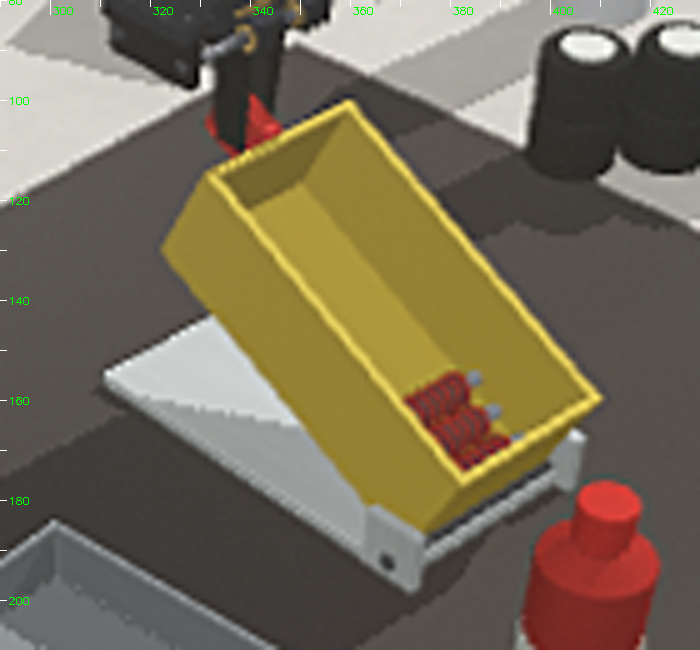

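View pics/c6.png

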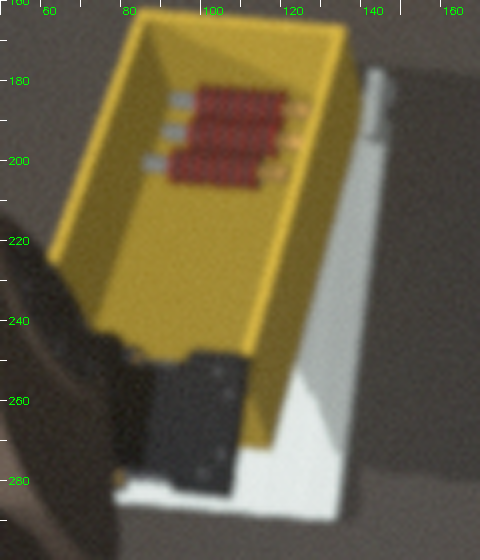

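The shocks have gathered in a row at the low end. I'll push a little further up to feel the stop.

Call:
step_arm(steps=[[-0.06,-0.06,0.05,0],[-0.06,0,0.05,0],[0,0,0,0],[0,0,0,0]])

```text
t: 5.8
eef_pos: [412.6, 296.3, 173.5]
tcp_rot: [2.766, 1.565, 2.704]
ft_force: [-4.5, 24.7, -37.6]
opening: 0.149
```

Run:
```python
from h import *
plan([*(STAND+rot(SY)@[-148,0]),74],SY+np.pi/2); s=state();print(s['t'],s['opening'],s['moment'])
```

```text
j6 -1.023 turn8deg -0.005 after-turn shift/50 xyz [ 2.377 -0.06  -1.172] now grasp [412.7 296.3 192.5] jawang 1.509 f [ -4.5  24.7 -37.6]
5.8 0.14902139783313867 [ 3.83142558  0.66148488 -0.26973964]
```

Call:
step_arm(steps=[[0.06,0.03,-0.05,0],[0,0,0,0],[0,0,0,0]], jaw=0.45)

```text
t: 6.18
eef_pos: [412.9, 296.0, 173.6]
tcp_rot: [0.555, 1.569, 0.494]
ft_force: [-0.4, -0.1, 0.3]
opening: 0.402
```

Call:
step_arm(steps=[[-0.4,0,0,0],[-0.8,0,0,0],[-0.3,0,0.5,0],[0,-0.5,0.3,0]], jaw=0.3)

```text
t: 6.68
eef_pos: [452.3, 268.9, 249.6]
tcp_rot: [0.492, 1.567, 0.432]
ft_force: [-0.2, -1.1, -1.0]
opening: 0.696
```

```bash
sed -i 's/STAND=.*; SY/STAND=np.array([501.1,290.6]); SY/' h.py
python3 - <<'E'
from h import *
g=SC+rot(SCY)@[-80.3,0];print(g)
plan([*g,190],SCY+np.pi/2); s=state();print(s['t'],s['opening'])
cv2.imwrite("pics/scene2.png",read_camera("scene")[:,:,::-1])
crop("pics/scene2.png",(290,80,430,210),5,"pics/c7.png")
E
```

```text
[ 424.82602902 -324.90719719]
j6 -1.1 turn8deg -2.709 after-turn shift/50 xyz [  1.549 -11.109  -4.24 ] now grasp [452.2 268.9 268.6] jawang 1.511 f [-0.2 -1.1 -1. ]
6.675 0.6961244541666844
```

View pics/c7.png

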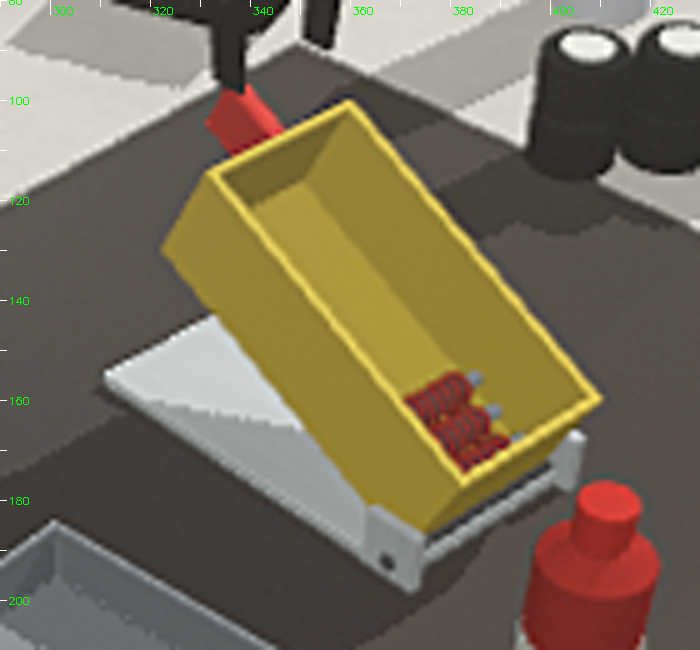

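Call:
step_arm(steps=[[0,-0.9,0.1,0],[0,-0.9,0.1,0],[0,-0.9,0.1,0],[0,-0.9,0.1,0],[0,-0.9,0.1,0],[0,-0.9,0.1,0],[0,-0.9,0,0],[0,-0.9,0,0],[0,0,0,-0.9],[0,0,0,-0.9],[0,0,0,-0.9],[0,0,0,0]], jaw=0.2)

```text
t: 8.22
eef_pos: [458.6, -92.8, 248.0]
tcp_rot: [-0.567, 1.57, -0.252]
ft_force: [-0.4, -0.2, 0.2]
opening: 0.799
```

Run:
```python
from h import *
g=SC+rot(SCY)@[-80.3,0]
plan([*g,190],SCY+np.pi/2)
```

```text
j6 -2.226 turn8deg -0.026 after-turn shift/50 xyz [ 1.541 -4.197 -2.094] now grasp [458.6 -92.8 267. ] jawang 1.885 f [-0.4 -0.2  0.2]
```

Call:
step_arm(steps=[[0,-0.7,-0.35,0],[0,-0.7,-0.35,0],[0,-0.7,-0.35,0],[0,-0.7,-0.35,0],[0,-0.7,-0.35,0],[0,-0.697,-0.344,-0.026],[0.8,0,0,0],[0.7,0,0,0],[0,0,0,0]])

```text
t: 9.35
eef_pos: [423.5, -324.1, 171.1]
tcp_rot: [2.022, 1.567, 2.338]
ft_force: [0.9, 0.5, 1.3]
opening: 0.801
```

Run:
```python
from h import *
g=SC+rot(SCY)@[-80.3,0]
plan([*g,115.8],SCY+np.pi/2)
s=state();im=read_camera("wrist");cv2.imwrite("pics/w2.png",im[:,:,::-1]); c=cam("wrist",s)
print(w2p(c,[*(SC+rot(SCY)@[-80.3-5.4,0]),143]))
for a,b in((52.5,51),(52.5,-51)):print(w2p(c,[*(SC+rot(SCY)@[a,b]),3]))
for a,b in((-52.5,51),(-52.5,-51)):print(w2p(c,[*(SC+rot(SCY)@[a,b]),30]))
```

```text
j6 -2.664 turn8deg -0.012 after-turn shift/50 xyz [ 1.486 -0.027  0.022] now grasp [ 423.6 -324.2  190.1] jawang 1.887 f [0.9 0.5 1.3]
[276.5036237  235.07415222]
[323.07167374 314.40100222]
[233.85566544 314.67354049]
[329.52184563 233.26697702]
[226.35546708 233.50141351]
```

View pics/w2.png

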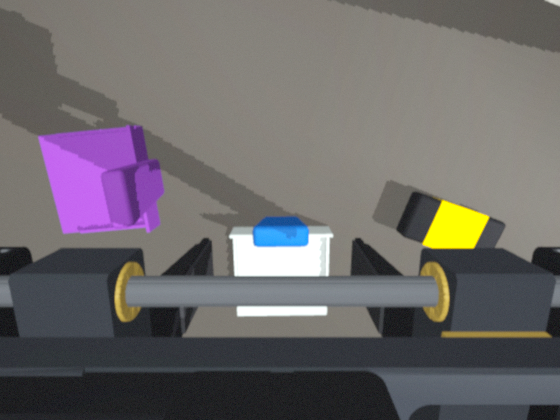

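Blue handle at column 280, row 235, as predicted, and centred between the fingers. I'll descend and grip across its width.

Call:
step_arm(steps=[[0.5,-0.02,0.02,0],[0.5,0,0,0],[0.35,0,0,0],[0.136,0,0,0],[0,0,0,0]])

```text
t: 10.02
eef_pos: [425.9, -325.6, 99.2]
tcp_rot: [-1.016, 1.57, -0.697]
ft_force: [0.2, -0.2, 0.5]
opening: 0.798
```

Call:
step_arm(steps=[[0,0,0,0],[0,0,0,0],[0,0,0,0],[0,0,0,0],[0,0,0,0],[0,0,0,0],[0,0,0,0]], jaw=1)

```text
t: 10.9
eef_pos: [425.5, -325.3, 98.3]
tcp_rot: [1.542, 1.571, 1.862]
ft_force: [-1.0, 0.3, 2.5]
opening: 0.377
```

Run:
```python
from h import *
g=SC+rot(SCY)@[-80.3,0]
plan([*g,115.8],SCY+np.pi/2);s=state();print(s['joints'],s['opening'],s['moment'])
```

```text
j6 -2.666 turn8deg 0.009 after-turn shift/50 xyz [ 0.031  0.011 -0.01 ] now grasp [ 425.5 -325.3  117.3] jawang 1.89 f [-1.   0.3  2.5]
[-7.76149718e-01  5.18920760e-01  1.89699899e+00  1.37922852e-04
  7.25838956e-01 -2.66626141e+00] 0.37658550444081923 [ 0.37121955  0.13857281 -0.01717554]
```

Call:
step_arm(steps=[[-0.2,0,0,0],[-0.5,0,0,0],[-0.7,0,0,0],[-0.4,0,0,0],[0,0,0,0]])

```text
t: 11.52
eef_pos: [425.9, -325.7, 189.8]
tcp_rot: [-1.089, 1.568, -0.77]
ft_force: [0.3, 0.5, -1.7]
opening: 0.375
```

Run:
```python
from h import *
# target: pan inside tray, heading TY; lip (52.5) ~12mm before inner far wall (x=85)
g=TRAY+rot(TY)@[85-10-132.8,0]
print(g)
plan([*g,210],TY+np.pi/2);s=state();print(s['opening'],s['moment'],s['t'])
cv2.imwrite("pics/scene3.png",read_camera("scene")[:,:,::-1])
crop("pics/scene3.png",(130,130,290,290),4,"pics/c8.png")
```

```text
[512.07223495 -11.68879598]
j6 -2.666 turn8deg 1.929 after-turn shift/50 xyz [-0.033  6.185  2.037] now grasp [ 425.8 -325.6  208.8] jawang 1.89 f [ 0.3  0.5 -1.7]
0.3748432105742787 [ 0.04842346  0.1234346  -0.05052251] 11.525
```

View pics/c8.png

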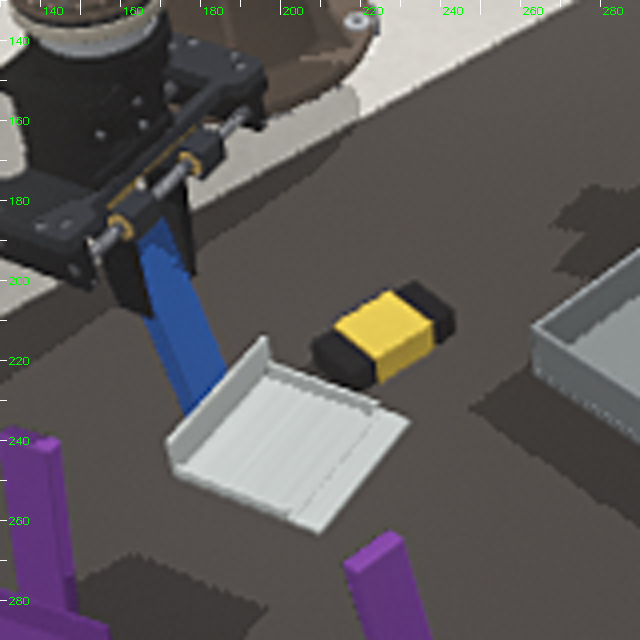

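Call:
step_arm(steps=[[0,0.3,0,0],[0,0,0,0.65],[0,0,0,0.65],[0,0,0,0.629],[0,0.7,0.25,0],[0,0.75,0.25,0],[0,0.75,0.25,0],[0,0.75,0.25,0],[0,0.75,0.25,0],[0,0.75,0.25,0],[0,0.75,0.25,0],[0,0.55,0.2,0],[0,0,0,0]])

```text
t: 13.2
eef_pos: [503.0, -17.1, 187.4]
tcp_rot: [2.803, 1.569, 2.856]
ft_force: [-0.0, -0.2, -1.7]
opening: 0.377
```

```bash
cat >> h.py <<'E'
def model(pitch,head,g):
    """points of scoop given grasp point g, heading, pitch (lip up +)"""
    pts={'lipL':(52.5,51,0),'lipR':(52.5,-51,0),'bkL':(-52.5,51,28),'bkR':(-52.5,-51,28),'heelL':(-52.5,51,-3),'heelR':(-52.5,-51,-3)}
    o={}
    for k,(x,y,z) in pts.items():
        v=np.array([x+80.3,y,z-112.8]);c,s=np.cos(pitch),np.sin(pitch)
        w=np.array([v[0]*c-v[2]*s,v[1],v[0]*s+v[2]*c]); w[:2]=rot(head)@w[:2]
        o[k]=np.array(g)+w
    return o
def grasp():
    s=state();Rm=R.from_euler('xyz',s['tcp_rot']).as_matrix();return s['eef_pos']-19*Rm[:,0],np.arctan2(Rm[1,1],Rm[0,1])-np.pi/2
def fitpitch(cn,obs):
    from scipy.optimize import least_squares
    g,h=grasp();c=cam(cn)
    f=lambda p:np.concatenate([w2p(c,model(p[0],h+p[1],g+[0,0,p[2]])[k])-uv for k,uv in obs.items()])
    r=least_squares(f,[0,0,0]);print("pitch",r.x[0].round(3),"dyaw",r.x[1].round(3),"dz",r.x[2].round(1),"res",r.fun.round(1));return r.x
E
python3 - <<'E'
from h import *
g=TRAY+rot(TY)@[85-10-132.8,0]
plan([*g,130],TY+np.pi/2);s=state();print(s['t'])
cv2.imwrite("pics/scene4.png",read_camera("scene")[:,:,::-1])
crop("pics/scene4.png",(210,100,370,260),4,"pics/c9.png")
E
```

```text
j6 -1.789 turn8deg 0.019 after-turn shift/50 xyz [1.528 0.098 0.188] now grasp [503.1 -17.1 206.4] jawang 1.623 f [-0.  -0.2 -1.7]
13.2
```

View pics/c9.png

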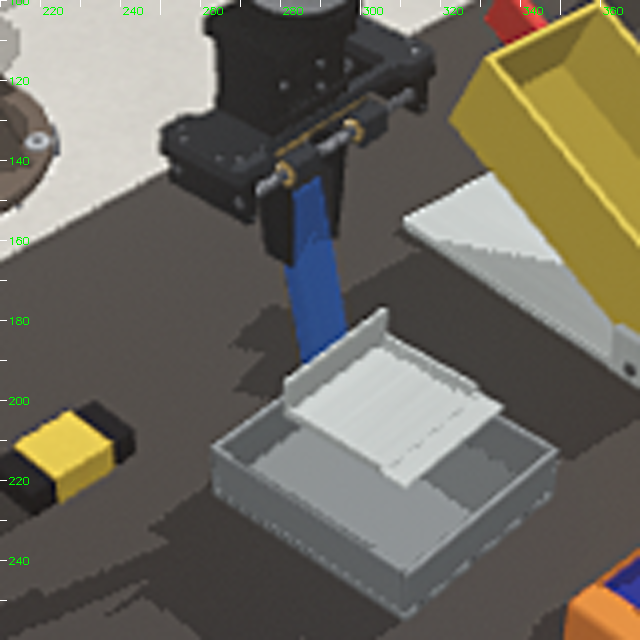

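Run:
```python
from h import *
fitpitch("scene",{'lipL':(335.5,202),'lipR':(311.2,221.7),'bkL':(306.8,177),'bkR':(281.2,194.5)})
th=np.linspace(0,.6,9);x=-132.8*np.cos(th)+113*np.sin(th);z=113*np.cos(th)+132.8*np.sin(th)
print(np.c_[-np.diff(z)/50,np.diff(x)/50].round(3).tolist())
```

```text
pitch 0.043 dyaw -0.009 dz -4.0 res [ 0.5 -0.6 -0.5 -0.5 -0.5  0.2 -0.8  1. ]
[[-0.193, 0.177], [-0.179, 0.191], [-0.164, 0.204], [-0.148, 0.215], [-0.132, 0.226], [-0.115, 0.235], [-0.097, 0.243], [-0.078, 0.25]]
```

Call:
step_arm(steps=[[0,0.098,0.1,0.019],[0.4,0,0,0],[0.4,0,0,0],[0.4,0,0,0],[0.35,0,0,0],[0,0,0,0]])

```text
t: 14.0
eef_pos: [508.0, -14.4, 109.9]
tcp_rot: [2.906, 1.568, 2.951]
ft_force: [-0.2, -0.6, -1.6]
opening: 0.378
```

Call:
step_arm(steps=[[0,0,0.15,0],[0,0,0.15,0],[-0.15,0,0.177,0],[-0.16,0,0.191,0],[-0.164,0,0.204,0],[-0.148,0,0.215,0],[-0.132,0,0.226,0],[-0.115,0,0.235,0],[-0.097,0,0.243,0],[0,0,0,0]])

```text
t: 15.25
eef_pos: [599.4, -9.7, 159.5]
tcp_rot: [-0.062, 1.569, -0.015]
ft_force: [1.0, -0.3, -1.2]
opening: 0.375
```

Run:
```python
from h import *
s=state();print(s['t'],s['ft_force'],s['moment'],grasp(),s['opening'])
cv2.imwrite("pics/scene5.png",read_camera("scene")[:,:,::-1])
crop("pics/scene5.png",(210,100,370,260),4,"pics/c10.png")
```

```text
15.25 [ 0.97643005 -0.34144925 -1.23380456] [-0.00509246 -0.03898179 -0.0056031 ] (array([599.31343289,  -9.71649941, 178.48279895]), np.float64(0.04721838243624754)) 0.3754206968756564
```

View pics/c10.png

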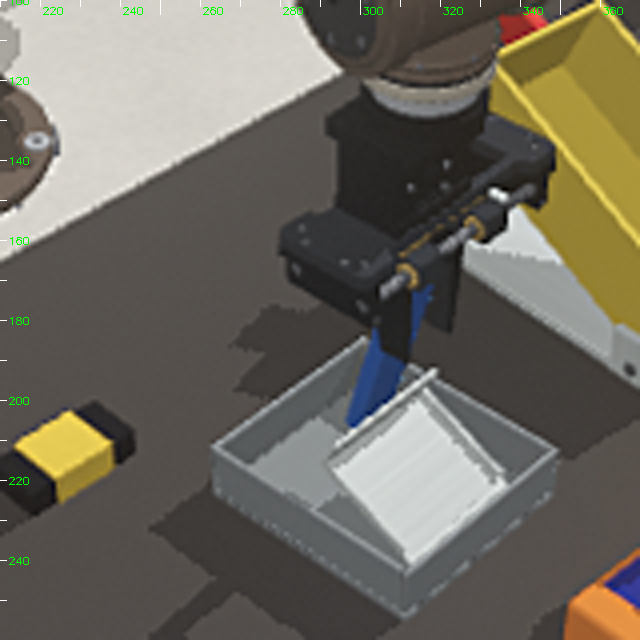

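Worked as planned: the lip is in the tray's far corner at about (336,221) and (312,241), with the pan pitched down. Now I'll compute the bin entry.

```bash
cat >> h.py <<'E'
PHI=0.45
def bingrasp(L,h,p,phi=PHI):
    """grasp world for lip underside at distance L from corner along floor, h above floor (normal), scoop pitch p"""
    c,s=np.cos(phi),np.sin(phi)
    cor=np.array([120-5*c+5*s,12+5*s+5*c])
    lip=cor+L*np.array([-c,s])+h*np.array([s,c])
    v=np.array([132.8,-115.0]);cp,sp=np.cos(p),np.sin(p)
    g=lip-np.array([v[0]*cp-v[1]*sp,v[0]*sp+v[1]*cp])
    xy=STAND+rot(SY)@[g[0],0]
    return np.array([*xy,g[1]])
E
python3 - <<'E'
from h import *
p=fitpitch("scene",{'lipL':(335.7,221.2),'lipR':(312,241.2),'bkL':(319.2,193),'bkR':(293.7,210.5)})
for L,h in((84,100),(84,0),(0,0)): print(L,h,bingrasp(L,h,-.5).round(1))
E
```

```text
pitch -0.601 dyaw 0.023 dz 0.8 res [ 0.6  2.2  0.8  2.5 -1.7 -3.1 -0.8 -1.3]
84 100 [525.2 289.1 309.8]
84 0 [481.8 291.8 219.8]
0 0 [557.3 287.1 183.3]
```

Call:
step_arm(steps=[[-0.5,0,-0.2,0],[-0.8,0,-0.2,0],[-0.8,0,0,0],[-0.8,0,0,0],[0,0,0,0]])

```text
t: 15.92
eef_pos: [579.1, -10.8, 307.1]
tcp_rot: [-0.149, 1.564, -0.102]
ft_force: [-0.2, -0.4, -2.0]
opening: 0.379
```

Run:
```python
from h import *
plan(bingrasp(84,110,-.5),SY+np.pi/2)
cv2.imwrite("pics/scene6.png",read_camera("scene")[:,:,::-1])
crop("pics/scene6.png",(210,70,370,230),4,"pics/c11.png")
```

```text
j6 -1.751 turn8deg 0.778 after-turn shift/50 xyz [ 0.134  5.921 -1.357] now grasp [579.  -10.8 326.1] jawang 1.618 f [-0.2 -0.4 -2. ]
```

View pics/c11.png

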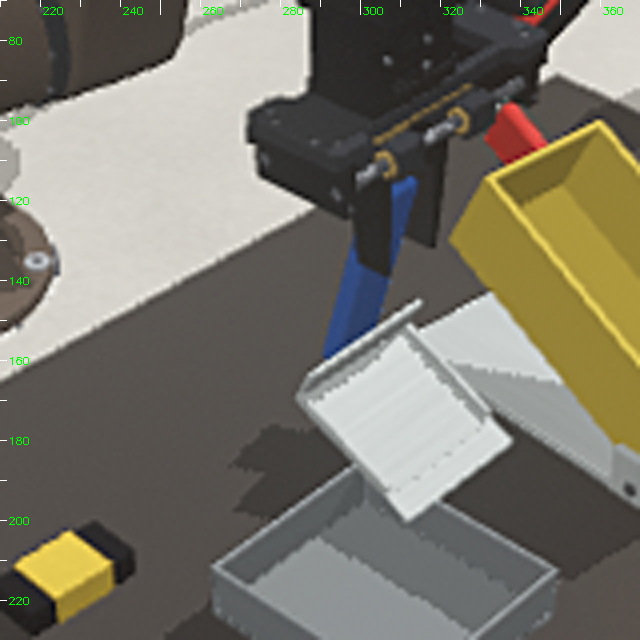

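Run:
```python
from h import *
fitpitch("scene",{'lipL':(338,179.5),'lipR':(312,200.5),'bkL':(315.2,145)})
fitpitch("scene",{'lipL':(338,179.5),'lipR':(312,200.5),'bkL':(315.2,145),'heelR':(286.5,168.5)})
c=cam("scene");g,h=grasp()
for p in(-.45,-.55,-.65): print(p,{k:w2p(c,v).round(1).tolist() for k,v in model(p,h,g).items()})
```

```text
pitch -0.522 dyaw 0.026 dz 1.7 res [-0.4  0.8  0.4 -0.1  0.1 -0.7]
pitch -0.512 dyaw 0.02 dz 2.8 res [ 0.2  0.7  0.8 -0.3  0.5 -0.8 -2.   0.5]
-0.45 {'lipL': [341.3, 181.9], 'lipR': [315.3, 201.8], 'bkL': [317.7, 146.3], 'bkR': [290.4, 164.7], 'heelL': [313.3, 153.1], 'heelR': [286.4, 171.4]}
-0.55 {'lipL': [336.2, 181.0], 'lipR': [310.2, 200.6], 'bkL': [315.1, 144.4], 'bkR': [287.7, 162.7], 'heelL': [310.0, 150.3], 'heelR': [283.1, 168.4]}
-0.65 {'lipL': [331.1, 179.6], 'lipR': [305.1, 198.9], 'bkL': [312.6, 142.3], 'bkR': [285.2, 160.4], 'heelL': [306.8, 147.2], 'heelR': [279.8, 165.2]}
```

Call:
step_arm(steps=[[0,0,-0.6,0.4],[0,0,-0.757,0.4],[0,0.6,0,0],[0,0.75,0,0],[0,0.75,0,0],[0,0.75,0,0],[0,0.75,0,0],[0,0.75,0,0],[0,0.7,0,0],[0,0.5,0,0],[0,0.3,0,0],[0,0,0,0]])

```text
t: 17.48
eef_pos: [528.9, 280.4, 303.1]
tcp_rot: [-2.709, 1.57, -2.772]
ft_force: [0.3, -0.2, -0.8]
opening: 0.378
```

Run:
```python
from h import *
plan(bingrasp(84,110,-.52),SY+np.pi/2)
plan(bingrasp(84,0,-.52),SY+np.pi/2)
cv2.imwrite("pics/scene7.png",read_camera("scene")[:,:,::-1])
crop("pics/scene7.png",(290,50,430,210),4,"pics/c12.png")
cv2.imwrite("pics/top7.png",read_camera("top")[:,:,::-1])
crop("pics/top7.png",(30,140,190,300),4,"pics/c13.png")
```

```text
j6 -1.13 turn8deg -0.015 after-turn shift/50 xyz [0.04  0.169 0.067] now grasp [528.9 280.4 322.1] jawang 1.507 f [ 0.3 -0.2 -0.8]
j6 -1.13 turn8deg -0.015 after-turn shift/50 xyz [ 2.022  0.17  -0.887] now grasp [528.9 280.4 322.1] jawang 1.507 f [ 0.3 -0.2 -0.8]
```

View pics/c12.png

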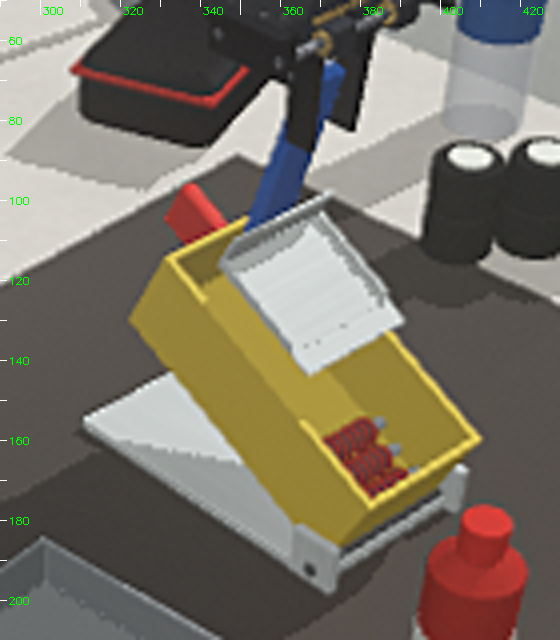

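View pics/c13.png

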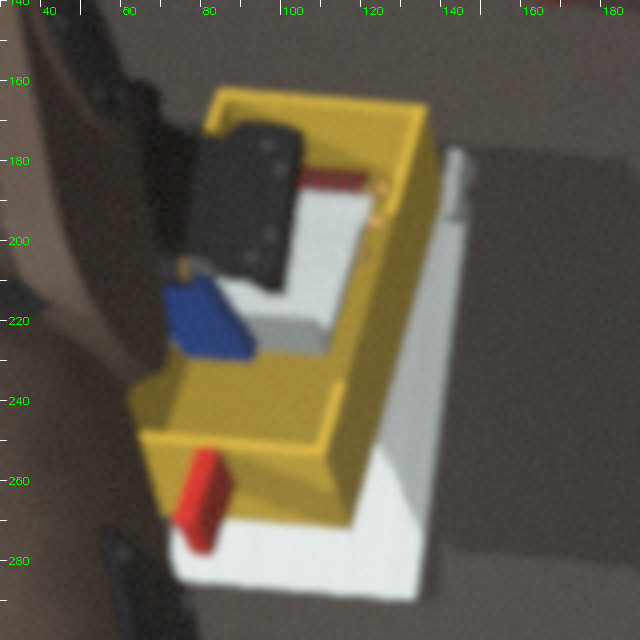

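Run:
```python
from h import *
fitpitch("scene",{'lipL':(391.2,130),'lipR':(367.5,143.8),'bkL':(373,99.2)})
fitpitch("scene",{'lipL':(391.2,130),'lipR':(367.5,143.8),'bkL':(373,99.2),'heelR':(345,116)})
c=cam("scene")
# tipped bin rim corners predicted
def binpt(X,Y,Z):
    co,s=np.cos(PHI),np.sin(PHI);x=X-5;z=Z+5
    px=120+x*co+z*s;pz=12-x*s+z*co
    return np.array([*(STAND+rot(SY)@[px,Y]),pz])
for X,Y,Z in((5,61,75),(5,-61,75),(-235,61,75),(-235,-61,75)): print(w2p(c,binpt(X,Y,Z)).round(1))
```

```text
pitch -0.526 dyaw 0.039 dz -2.9 res [-0.4  0.8  0.5  1.2  0.5 -1.8]
pitch -0.526 dyaw 0.033 dz -2.4 res [-0.3  0.7  0.3  1.   0.6 -1.9 -0.1  0.4]
[409.6 159. ]
[382.  176.3]
[359.2  99. ]
[330.5 113.5]
```

Call:
step_arm(steps=[[0,0.17,0.06,0.13],[0.3,0,-0.144,0],[0.3,0,-0.144,0],[0.3,0,-0.144,0],[0.3,0,-0.144,0],[0.3,0,-0.144,0],[0.3,0,-0.144,0],[0,0,0,0]])

```text
t: 18.58
eef_pos: [489.3, 291.8, 213.6]
tcp_rot: [-2.697, 1.569, -2.781]
ft_force: [-0.5, 0.9, -1.3]
opening: 0.374
```

Run:
```python
from h import *
plan(bingrasp(84,0,-.52),SY+np.pi/2)
cv2.imwrite("pics/scene8.png",read_camera("scene")[:,:,::-1])
crop("pics/scene8.png",(300,70,420,200),5,"pics/c14.png")
```

```text
j6 -1.066 turn8deg -0.157 after-turn shift/50 xyz [ 0.232 -0.009 -0.085] now grasp [489.3 291.8 232.6] jawang 1.487 f [-0.5  0.9 -1.3]
```

View pics/c14.png

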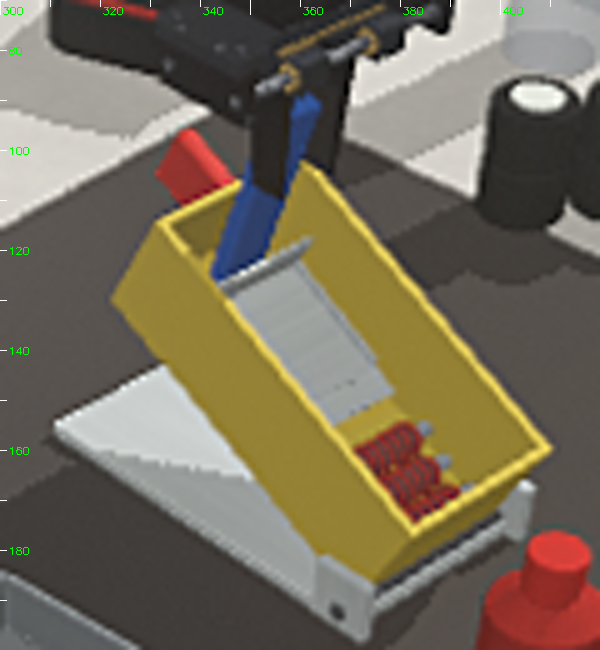

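The scoop is inside the bin with its lip above the third shock's uphill side. I'll lower it the last 12 mm onto the floor.

Call:
step_arm(steps=[[0.1,0,-0.04,0],[0.08,0,-0.03,0],[0.06,0,-0.02,0],[0.04,0,-0.01,0],[0,0,0,0]])

```text
t: 19.25
eef_pos: [485.2, 292.5, 200.5]
tcp_rot: [0.323, 1.569, 0.24]
ft_force: [2.0, -0.1, 1.1]
opening: 0.374
```

Run:
```python
from h import *
plan(bingrasp(0,0,-.5),SY+np.pi/2);print(state()['moment'])
cv2.imwrite("pics/scene9.png",read_camera("scene")[:,:,::-1])
crop("pics/scene9.png",(300,70,420,200),5,"pics/c15.png")
```

```text
j6 -1.062 turn8deg -0.15 after-turn shift/50 xyz [ 0.728 -0.019  1.445] now grasp [485.1 292.5 219.5] jawang 1.488 f [ 2.  -0.1  1.1]
[-0.15820734 -0.78140174  0.10224588]
```

View pics/c15.png

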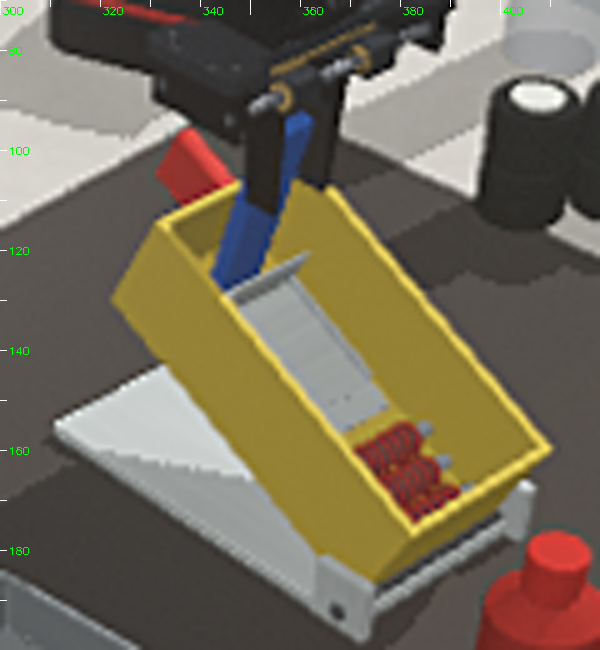

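Call:
step_arm(steps=[[0.075,0,0.14,0],[0.075,0,0.14,0],[0.075,0,0.14,0],[0.075,0,0.14,0],[0.075,0,0.14,0],[0,0,0,0]])

```text
t: 20.05
eef_pos: [521.5, 289.5, 181.9]
tcp_rot: [0.292, 1.567, 0.209]
ft_force: [5.8, -0.3, 6.1]
opening: 0.379
```

Run:
```python
from h import *
plan(bingrasp(0,0,-.5),SY+np.pi/2);print(state()['moment'])
cv2.imwrite("pics/scene10.png",read_camera("scene")[:,:,::-1])
crop("pics/scene10.png",(300,70,420,200),5,"pics/c16.png")
```

```text
j6 -1.091 turn8deg -0.151 after-turn shift/50 xyz [ 0.355 -0.003  0.718] now grasp [521.4 289.5 200.9] jawang 1.488 f [ 5.8 -0.3  6.1]
[-0.46433869 -1.34278304  0.25778115]
```

View pics/c16.png

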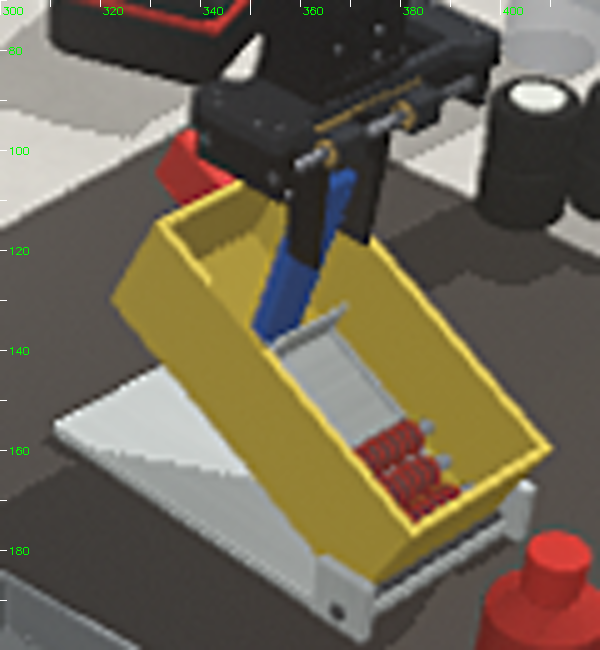

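The lip is sliding under the shocks while they stay put. I'll continue to the wall.

Call:
step_arm(steps=[[0.07,0,0.14,0],[0.07,0,0.14,0],[0.07,0,0.14,0],[0.07,0,0.14,0],[0.06,0,0.14,0],[0,0,0,0]])

```text
t: 20.85
eef_pos: [556.4, 286.6, 165.1]
tcp_rot: [0.252, 1.567, 0.17]
ft_force: [5.7, -0.5, 6.7]
opening: 0.375
```

Run:
```python
from h import *
plan(bingrasp(0,0,-.5),SY+np.pi/2);print(state()['moment'])
cv2.imwrite("pics/scene11.png",read_camera("scene")[:,:,::-1])
crop("pics/scene11.png",(300,70,420,200),5,"pics/c17.png")
cv2.imwrite("pics/top11.png",read_camera("top")[:,:,::-1])
crop("pics/top11.png",(30,140,190,300),4,"pics/c18.png")
```

```text
j6 -1.117 turn8deg -0.15 after-turn shift/50 xyz [0.016 0.013 0.017] now grasp [556.3 286.6 184.1] jawang 1.488 f [ 5.7 -0.5  6.7]
[-0.5528366  -1.33738936  0.18823884]
```

View pics/c17.png

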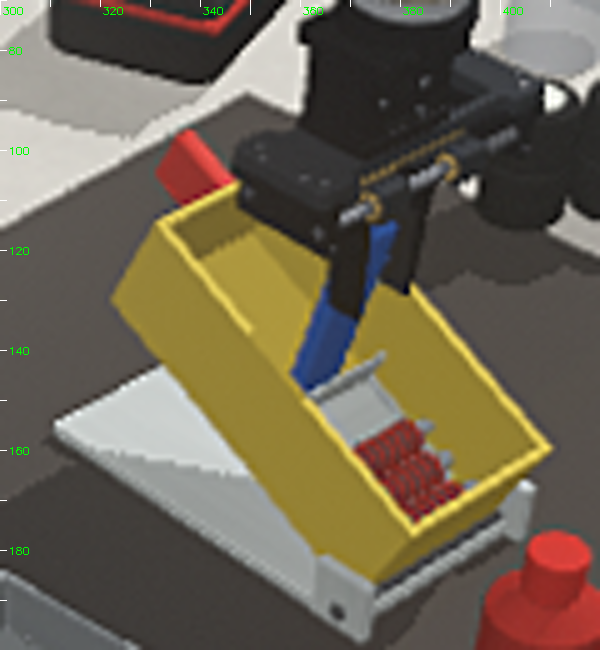

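View pics/c18.png

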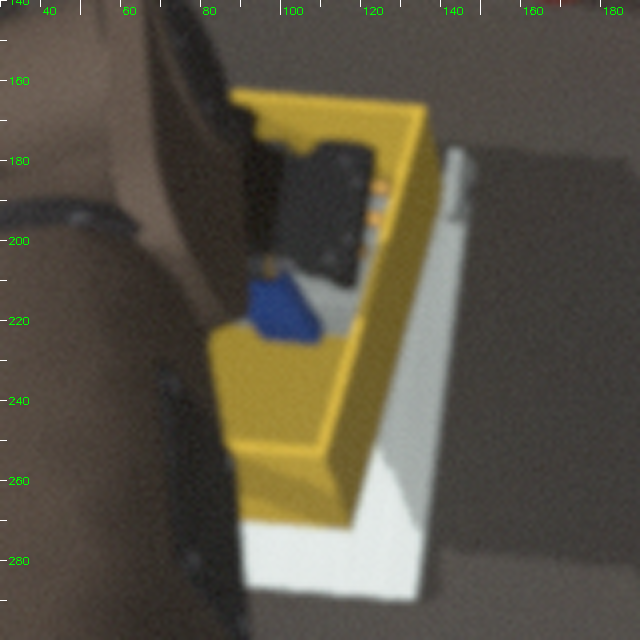

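Call:
step_arm(steps=[[0.03,0,0.06,0],[0.03,0,0.06,0],[0,0,0,0]])

```text
t: 21.32
eef_pos: [561.8, 286.1, 162.5]
tcp_rot: [0.244, 1.568, 0.162]
ft_force: [2.7, -0.2, 11.3]
opening: 0.372
```

Run:
```python
from h import *
plan(bingrasp(0,0,-.5),SY+np.pi/2);print(state()['moment'])
```

```text
j6 -1.122 turn8deg -0.146 after-turn shift/50 xyz [-0.035  0.015 -0.091] now grasp [561.7 286.1 181.5] jawang 1.489 f [ 2.7 -0.2 11.3]
[-0.64473298 -0.74681505  0.4876585 ]
```

Call:
step_arm(steps=[[0.01,0,0.06,0],[0.01,0,0.04,0],[0,0,0,0]])

```text
t: 21.7
eef_pos: [564.6, 285.7, 163.0]
tcp_rot: [2.868, 1.57, 2.785]
ft_force: [-12.5, -3.4, 29.3]
opening: 0.377
```

Run:
```python
from h import *
plan(bingrasp(0,0,-.5),SY+np.pi/2);print(state()['moment'])
cv2.imwrite("pics/scene12.png",read_camera("scene")[:,:,::-1])
crop("pics/scene12.png",(340,110,420,190),7,"pics/c19.png")
s=state();cv2.imwrite("pics/w12.png",read_camera("wrist")[:,:,::-1])
```

```text
j6 -1.125 turn8deg -0.15 after-turn shift/50 xyz [-0.025  0.02  -0.15 ] now grasp [564.7 285.7 182. ] jawang 1.488 f [-12.5  -3.4  29.3]
[-0.86642282  2.40658211  0.17463995]
```

View pics/c19.png

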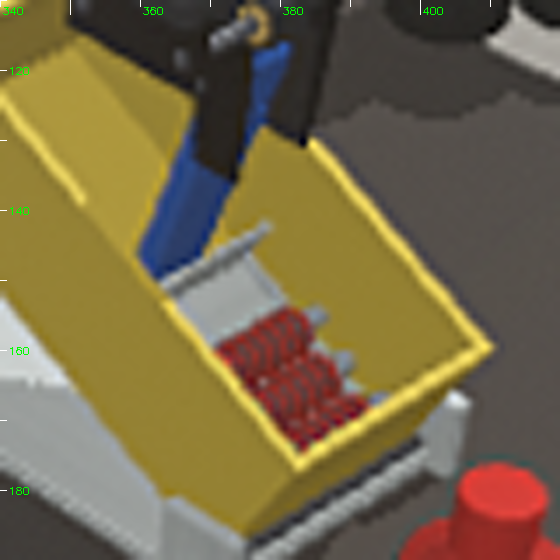

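View pics/w12.png

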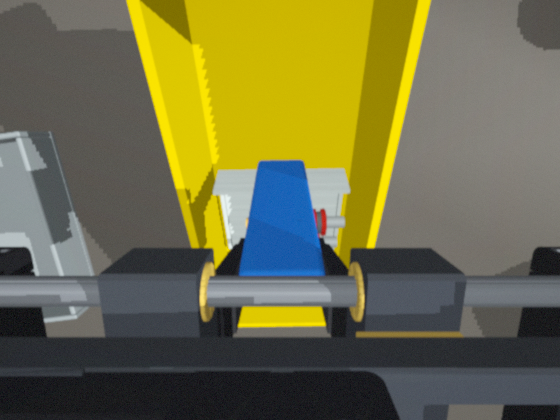

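The lip is hard against the low wall (−12 N), with all three springs on the pan. Next I'll rock the scoop lip-up about its heel, with the grip going back and slightly down.

Run:
```python
import numpy as np
d=np.linspace(0,.65,14);f=.45
X=-105*np.cos(d)-27.8*np.cos(d)-115.8*np.sin(d);Z=115.8*np.cos(d)-27.8*np.sin(d)
dx=np.diff(X)*np.cos(f)+np.diff(Z)*np.sin(f);dz=-np.diff(X)*np.sin(f)+np.diff(Z)*np.cos(f)
print(np.c_[-dz/50,dx/50].round(3).tolist(),dx.sum(),dz.sum())
```

```text
[[-0.021, -0.115], [-0.013, -0.111], [-0.005, -0.107], [0.003, -0.103], [0.011, -0.098], [0.02, -0.093], [0.028, -0.088], [0.036, -0.083], [0.044, -0.077], [0.052, -0.072], [0.059, -0.066], [0.067, -0.06], [0.074, -0.054]] -56.30868473920756 -17.708248528013637
```

Call:
step_arm(steps=[[-0.01,0,-0.115,0],[-0.005,0,-0.111,0],[0,0,-0.107,0],[0.005,0,-0.103,0],[0.011,0,-0.098,0],[0,0,0,0]])

```text
t: 22.55
eef_pos: [540.2, 287.6, 161.3]
tcp_rot: [0.167, 1.567, 0.084]
ft_force: [4.6, -2.9, 8.9]
opening: 0.378
```

Run:
```python
from h import *
s=state();print(grasp(),s['ft_force'],s['moment'])
cv2.imwrite("pics/scene13.png",read_camera("scene")[:,:,::-1])
crop("pics/scene13.png",(300,70,420,200),5,"pics/c20.png")
```

```text
(array([540.17173327, 287.64398007, 180.33008874]), np.float64(-0.082410612790492)) [ 4.6250431  -2.90901539  8.89477346] [-0.9650685  -0.99118602  0.14705981]
```

View pics/c20.png

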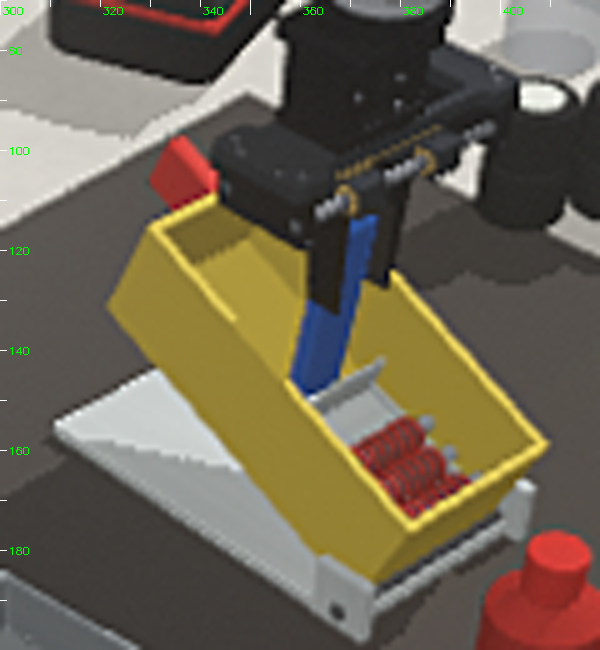

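Working: the pan is tilting up and the bin barely gave. Continue.

Call:
step_arm(steps=[[0.02,0,-0.093,0],[0.028,0,-0.088,0],[0.036,0,-0.083,0],[0.044,0,-0.077,0],[0,0,0,0]])

```text
t: 23.22
eef_pos: [523.1, 289.1, 154.7]
tcp_rot: [0.172, 1.568, 0.089]
ft_force: [4.8, -1.8, 8.3]
opening: 0.376
```

Run:
```python
from h import *
s=state();print(grasp(),s['ft_force'],s['moment'])
cv2.imwrite("pics/scene14.png",read_camera("scene")[:,:,::-1])
crop("pics/scene14.png",(300,70,420,200),5,"pics/c21.png")
```

```text
(array([523.07003179, 289.1264236 , 173.67204259]), np.float64(-0.08240847718066413)) [ 4.75514637 -1.79222272  8.31909303] [-0.82922037 -0.9863128   0.15773447]
```

View pics/c21.png

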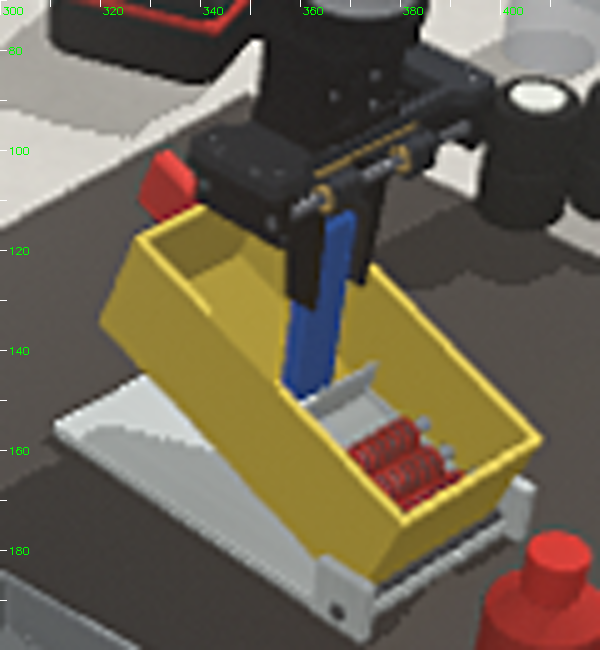

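```bash
cat >> h.py <<'E'
def binpt(X,Y,Z,phi):
    co,s=np.cos(phi),np.sin(phi);x=X-5;z=Z+5
    px=120+x*co+z*s;pz=12-x*s+z*co
    return np.array([*(STAND+rot(SY)@[px,Y]),pz])
E
python3 - <<'E'
from h import *
c=cam("scene")
for phi in(.45,.42,.38,.34,.3): print(phi,[w2p(c,binpt(*q,phi)).round(1).tolist() for q in((-235,-61,75),(5,-61,75),(5,61,75))])
g,h=grasp()
for p in(-.4,-.3,-.2,-.1,0): 
  m=model(p,h,g);print(p,w2p(c,m['bkL']).round(1),w2p(c,m['heelL']).round(1),[v[2].round() for v in m.values()][::2])
E
```

```text
0.45 [[330.5, 113.5], [382.0, 176.3], [409.6, 159.0]]
0.42 [[329.2, 114.4], [381.5, 175.7], [409.1, 158.4]]
0.38 [[327.5, 115.7], [380.7, 174.9], [408.3, 157.6]]
0.34 [[325.8, 117.1], [380.0, 174.0], [407.6, 156.8]]
0.3 [[324.3, 118.6], [379.2, 173.3], [406.8, 156.1]]
-0.4 [372.1 139.5] [368.3 145.3] [np.float64(18.0), np.float64(85.0), np.float64(56.0)]
-0.3 [374.2 140.9] [371.  147.4] [np.float64(27.0), np.float64(84.0), np.float64(55.0)]
-0.2 [376.4 142. ] [373.8 149.1] [np.float64(37.0), np.float64(85.0), np.float64(55.0)]
-0.1 [378.5 142.9] [376.6 150.6] [np.float64(48.0), np.float64(86.0), np.float64(56.0)]
0 [380.7 143.5] [379.5 151.8] [np.float64(61.0), np.float64(89.0), np.float64(58.0)]
```

The bin hinge yields before the pivot in the grip does: bin about 0.36, scoop pitch about −0.26, load intact. I'll keep going along the hinge arc so bin, scoop and load rotate together towards level. The floor will then be firm enough for the final lip-up.

Run:
```python
import numpy as np
d=np.linspace(0,.37,8);x=-98*np.cos(d)-162*np.sin(d);z=162*np.cos(d)-98*np.sin(d)
print(np.c_[-np.diff(z)/50,np.diff(x)/50].round(3).tolist())
```

```text
[[0.108, -0.168], [0.117, -0.162], [0.125, -0.156], [0.133, -0.149], [0.141, -0.142], [0.148, -0.134], [0.155, -0.126]]
```

Call:
step_arm(steps=[[0.11,0,-0.169,0],[0.118,0,-0.162,0],[0.126,0,-0.155,0],[0.135,0,-0.149,0],[0,0,0,0]])

```text
t: 23.9
eef_pos: [490.5, 291.9, 129.5]
tcp_rot: [0.407, 1.57, 0.324]
ft_force: [2.6, -0.4, 3.4]
opening: 0.378
```

Run:
```python
from h import *
s=state();print(grasp(),s['ft_force'],s['moment'])
cv2.imwrite("pics/scene15.png",read_camera("scene")[:,:,::-1])
crop("pics/scene15.png",(300,70,420,200),5,"pics/c22.png")
```

```text
(array([490.53025684, 291.9178518 , 148.50117193]), np.float64(-0.082712418381101)) [ 2.55838962 -0.37988524  3.35430703] [-0.22907737 -0.52721861  0.0588088 ]
```

View pics/c22.png

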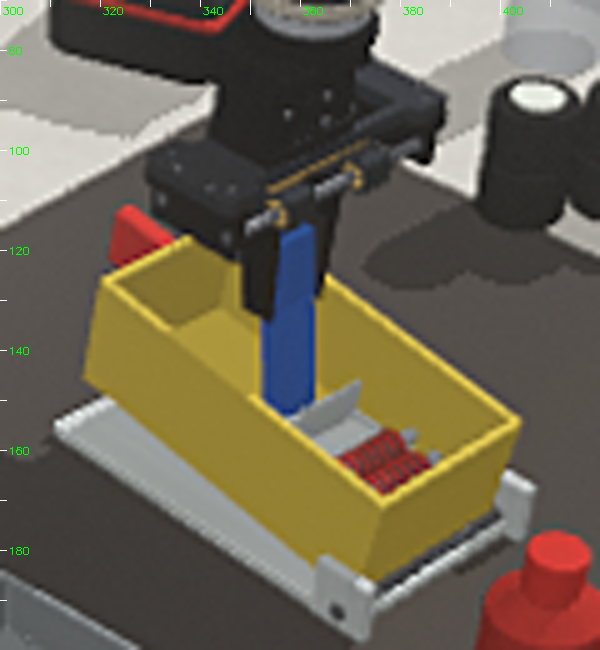

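Call:
step_arm(steps=[[0.145,0,-0.142,0],[0.15,0,-0.134,0],[0.16,0,-0.126,0],[0.06,0,-0.05,0],[0,0,0,0]])

```text
t: 24.58
eef_pos: [468.0, 294.2, 105.5]
tcp_rot: [0.679, 1.569, 0.597]
ft_force: [-5.4, -0.4, 24.4]
opening: 0.377
```

Run:
```python
from h import *
s=state();print(grasp(),s['ft_force'],s['moment'])
cv2.imwrite("pics/scene16.png",read_camera("scene")[:,:,::-1])
crop("pics/scene16.png",(300,70,420,200),5,"pics/c23.png")
cv2.imwrite("pics/top16.png",read_camera("top")[:,:,::-1])
crop("pics/top16.png",(30,140,190,300),4,"pics/c24.png")
c=cam("scene")
for phi in(.2,.1,0): print(phi,[w2p(c,binpt(*q,phi)).round(1).tolist() for q in((-235,-61,75),(5,-61,75),(5,61,75))])
g,h=grasp()
for p in(-.2,-.1,0,.1,.2): 
  m=model(p,h,g);print(p,w2p(c,m['bkL']).round(1),[v[2].round() for v in m.values()][::2])
```

```text
(array([467.91673937, 294.1850263 , 124.48494848]), np.float64(-0.08265522537470882)) [-5.36293594 -0.41058811 24.39276086] [-0.41683259  0.59014725  0.01062478]
0.2 [[320.9, 122.7], [377.2, 171.4], [404.9, 154.3]]
0.1 [[318.0, 127.3], [375.2, 169.8], [402.9, 152.8]]
0 [[315.7, 132.5], [373.1, 168.4], [400.8, 151.5]]
-0.2 [361.9 146.9] [np.float64(-12.0), np.float64(36.0), np.float64(5.0)]
-0.1 [364.  147.7] [np.float64(-1.0), np.float64(37.0), np.float64(6.0)]
0 [366.  148.4] [np.float64(12.0), np.float64(40.0), np.float64(9.0)]
0.1 [368.  148.7] [np.float64(25.0), np.float64(43.0), np.float64(12.0)]
0.2 [370.  148.8] [np.float64(40.0), np.float64(47.0), np.float64(16.0)]
```

View pics/c23.png

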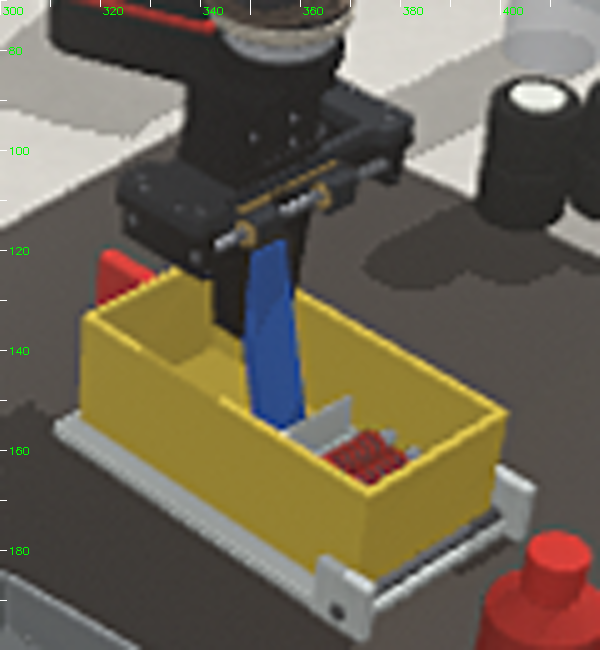

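View pics/c24.png

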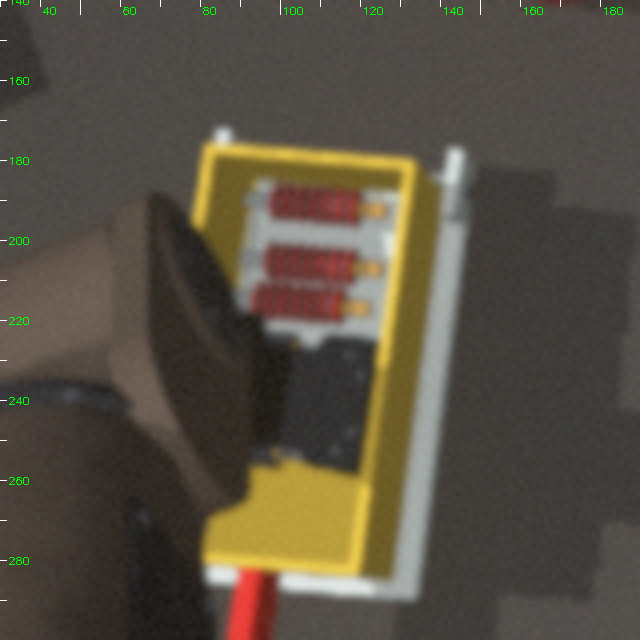

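All three shocks are on the pan in the top view: springs at rows 191, 206 and 215, with two already rolled back. The pan is about 0.2 rad lip-up. I'll rock slightly further and look again.

Call:
step_arm(steps=[[0.05,0,-0.1,0],[0.05,0,-0.1,0],[0,0,0,0],[0,0,0,0]])

```text
t: 25.18
eef_pos: [457.8, 295.0, 99.9]
tcp_rot: [0.953, 1.569, 0.87]
ft_force: [-5.3, 0.7, 19.0]
opening: 0.378
```

Run:
```python
from h import *
s=state();print(grasp(),s['ft_force'],s['moment'])
cv2.imwrite("pics/top17.png",read_camera("top")[:,:,::-1])
crop("pics/top17.png",(50,160,150,260),6,"pics/c25.png")
```

```text
(array([457.75867335, 295.00657727, 118.91748118]), np.float64(-0.08287272537143386)) [-5.2587494   0.73613352 19.02339667] [-0.11631913  0.33446282  0.05791106]
```

View pics/c25.png

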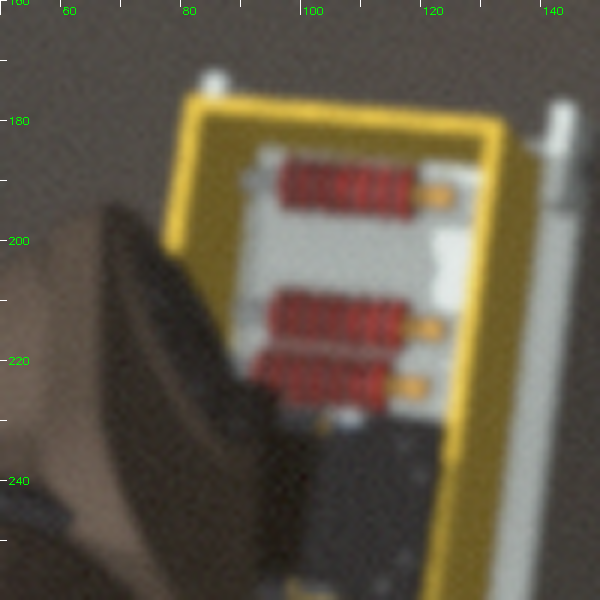

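Call:
step_arm(steps=[[-0.1,0,-0.02,0],[-0.15,0,-0.02,0],[-0.2,0,0,0],[0,0,0,0],[0,0,0,0]])

```text
t: 25.85
eef_pos: [455.5, 294.8, 121.1]
tcp_rot: [3.018, 1.571, 2.935]
ft_force: [0.1, 0.2, -4.0]
opening: 0.378
```

Run:
```python
from h import *
s=state();print(grasp(),s['ft_force'],s['moment'])
cv2.imwrite("pics/top18.png",read_camera("top")[:,:,::-1])
crop("pics/top18.png",(50,160,150,260),6,"pics/c26.png")
cv2.imwrite("pics/scene18.png",read_camera("scene")[:,:,::-1])
crop("pics/scene18.png",(320,110,420,190),7,"pics/c27.png")
```

```text
(array([455.5311838 , 294.76549   , 140.14396784]), np.float64(-0.08273322231230651)) [ 0.12521314  0.22191775 -3.98723137] [0.03341255 0.30952323 0.04453493]
```

View pics/c26.png

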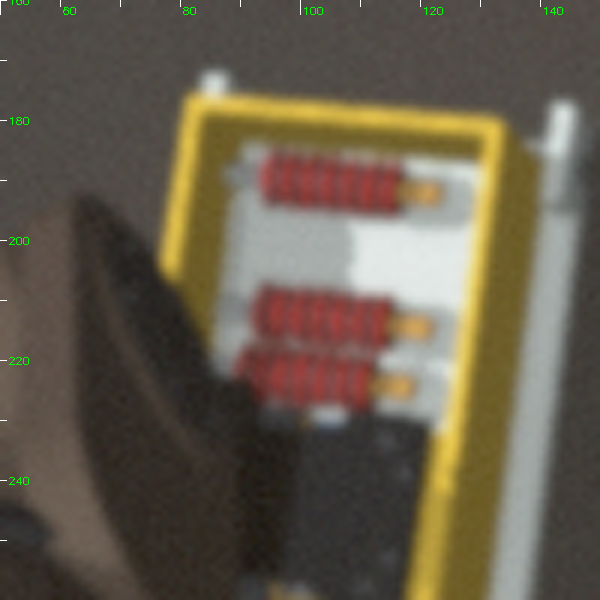

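View pics/c27.png

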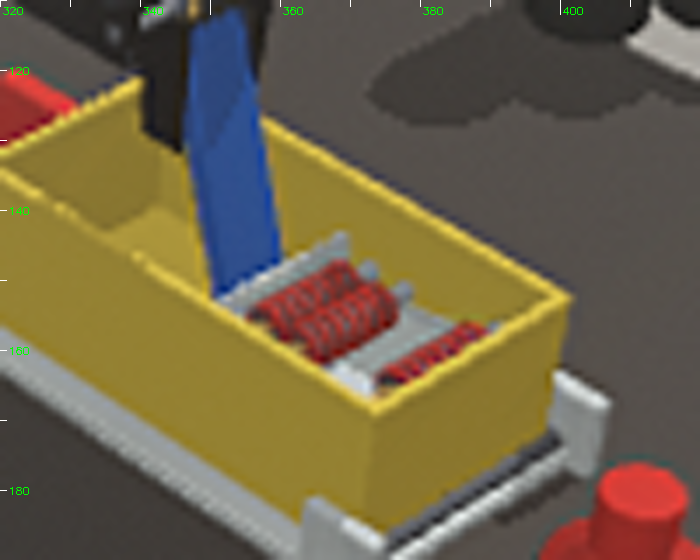

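All three ride with the scoop (load reads about −4 N, lip up about 0.3). The front one sits behind the lip step at row 190. I'll lift straight out gently.

Call:
step_arm(steps=[[-0.12,0,0,0],[-0.2,0,0,0],[-0.25,0,0,0],[-0.25,0,0,0],[-0.25,0,0,0],[-0.25,0,0,0],[-0.25,0,0,0],[-0.25,0,0,0],[-0.25,0,0,0],[-0.2,0,0,0],[-0.1,0,0,0],[0,0,0,0]])

```text
t: 27.45
eef_pos: [455.6, 294.8, 239.9]
tcp_rot: [0.775, 1.57, 0.692]
ft_force: [0.9, -0.0, -3.0]
opening: 0.38
```

Run:
```python
from h import *
s=state();print(grasp(),s['ft_force'],s['moment'])
cv2.imwrite("pics/scene19.png",read_camera("scene")[:,:,::-1])
crop("pics/scene19.png",(300,60,420,180),5,"pics/c28.png")
g=TRAY+rot(TY)@[85-10-132.8,0]
plan([*g,260],TY+np.pi/2)
```

```text
(array([455.61348332, 294.82673519, 258.88821825]), np.float64(-0.08260825818802608)) [ 0.87778053 -0.0447225  -3.02696985] [ 0.06903543  0.32783408 -0.04333312]
j6 -1.036 turn8deg -0.95 after-turn shift/50 xyz [-0.028 -6.178  0.823] now grasp [455.5 294.7 258.6] jawang 1.488 f [-0.5  0.2 -3.1]
```

View pics/c28.png

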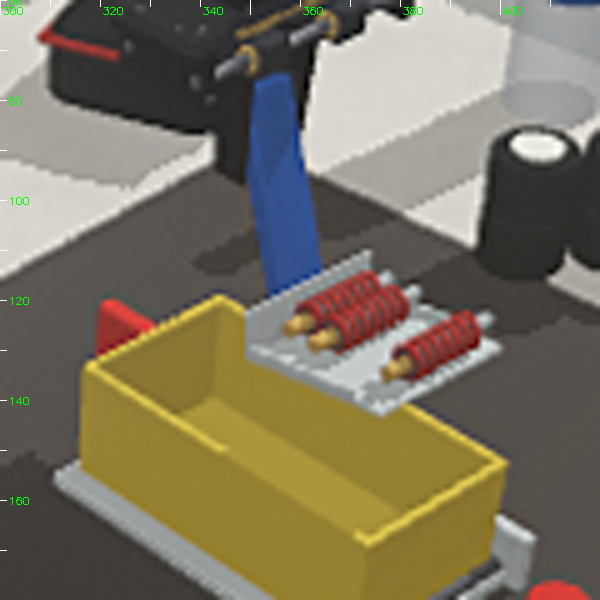

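Clean lift: all three are on the pan and the bin is empty. I'll carry to the tray with gentle ramps.

Call:
step_arm(steps=[[0,0,0,-0.15],[0,0,0,-0.3],[0,0,0,-0.3],[0,0,0,-0.2],[0,-0.1,0.02,0],[0,-0.2,0.04,0],[0,-0.3,0.05,0],[0,-0.4,0.05,0],[0,-0.5,0.06,0],[0,-0.5,0.06,0],[0,-0.5,0.06,0],[0,-0.5,0.06,0],[0,-0.5,0.06,0],[0,-0.5,0.06,0],[0,-0.5,0.06,0],[0,-0.5,0.06,0],[0,-0.45,0.05,0],[0,-0.35,0.05,0],[0,-0.25,0.04,0],[0,-0.12,0.02,0]])

```text
t: 30.0
eef_pos: [511.0, -12.0, 239.7]
tcp_rot: [2.083, 1.571, 2.132]
ft_force: [0.5, 0.1, -3.6]
opening: 0.379
```

Call:
step_arm(steps=[[0,0,0,0],[0,0,0,0]])

```text
t: 30.25
eef_pos: [510.8, -10.9, 239.7]
tcp_rot: [2.337, 1.571, 2.387]
ft_force: [0.4, -0.3, -2.8]
opening: 0.377
```

Run:
```python
from h import *
s=state();print(s['t'],grasp(),s['ft_force'],s['moment'])
cv2.imwrite("pics/scene20.png",read_camera("scene")[:,:,::-1])
crop("pics/scene20.png",(210,70,370,230),4,"pics/c29.png")
g=TRAY+rot(TY)@[85-10-132.8,0]
plan([*g,160],TY+np.pi/2)
```

```text
30.25 (array([510.84732396, -10.85854094, 258.66605897]), np.float64(0.05051061627114528)) [ 0.44578158 -0.2564286  -2.77755307] [0.03562817 0.33964906 0.03823658]
j6 -1.772 turn8deg 0.005 after-turn shift/50 xyz [ 1.974 -0.019  0.023] now grasp [510.9 -10.8 258.7] jawang 1.621 f [-0.  -0.4 -2.6]
```

View pics/c29.png

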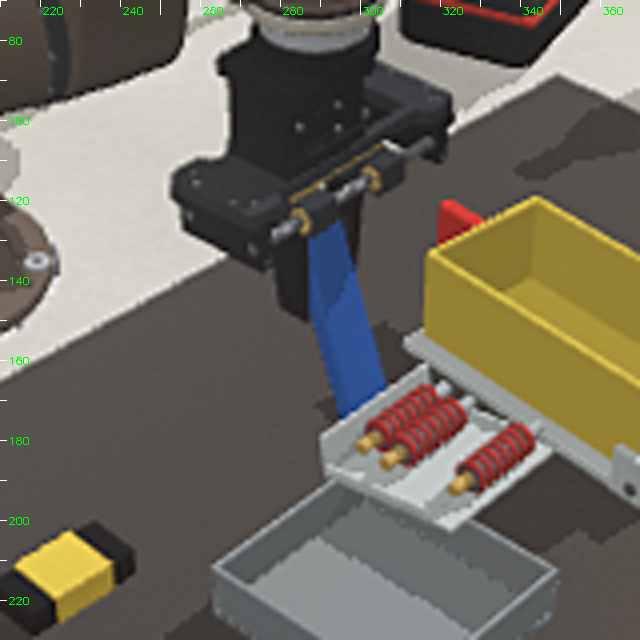

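Run:
```python
from h import *
fitpitch("scene",{'lipL':(347.5,182),'lipR':(321.7,202.5),'bkL':(317.5,161.2),'bkR':(290.5,178)})
g,h=grasp();c=cam("scene")
for p in(.2,.3,.4): m=model(p,h,g);print(p,{k:w2p(c,v).round(1).tolist() for k,v in m.items() if k[:2] in('li','bk')},(m['lipL']-g).round(),(m['heelL']-g).round())
```

```text
pitch 0.241 dyaw -0.017 dz -2.7 res [ 0.3 -1.2 -0.5 -1.8 -2.1  0.8 -2.   2.2]
0.2 {'lipL': [347.0, 180.7], 'lipR': [321.0, 200.8], 'bkL': [314.4, 161.0], 'bkR': [288.1, 179.4]} [150.  59. -84.] [  48.   53. -108.]
0.3 {'lipL': [349.9, 177.2], 'lipR': [323.8, 197.4], 'bkL': [316.7, 160.7], 'bkR': [290.3, 179.2]} [157.  59. -69.] [  58.   54. -102.]
0.4 {'lipL': [352.4, 173.1], 'lipR': [326.0, 193.3], 'bkL': [318.8, 160.1], 'bkR': [292.3, 178.7]} [163.  59. -52.] [ 68.  55. -96.]
```

Call:
step_arm(steps=[[0.1,-0.02,-0.08,0],[0.2,0,-0.12,0],[0.3,0,-0.12,0],[0.35,0,-0.08,0],[0.35,0,0,0],[0.35,0,0,0],[0.35,0,0,0],[0.3,0,0,0],[0.25,0,0,0],[0.18,0,0,0],[0.1,0,0,0],[0.04,0,0,0],[0,0,0,0]])

```text
t: 31.92
eef_pos: [491.1, -13.3, 96.4]
tcp_rot: [0.061, 1.57, 0.111]
ft_force: [0.4, -0.1, -2.5]
opening: 0.38
```

Run:
```python
from h import *
s=state();print(s['t'],grasp(),s['ft_force'],s['moment'])
cv2.imwrite("pics/scene21.png",read_camera("scene")[:,:,::-1])
crop("pics/scene21.png",(210,100,370,260),4,"pics/c30.png")
g,h=grasp();print(rot(TY).T@(g[:2]-TRAY))
```

```text
31.925 (array([491.14189284, -13.3134992 , 115.36429653]), np.float64(0.04999106828120947)) [ 0.41047365 -0.06053478 -2.47235901] [0.01205498 0.30484986 0.0239507 ]
[-78.72141608  -0.59304395]
```

View pics/c30.png

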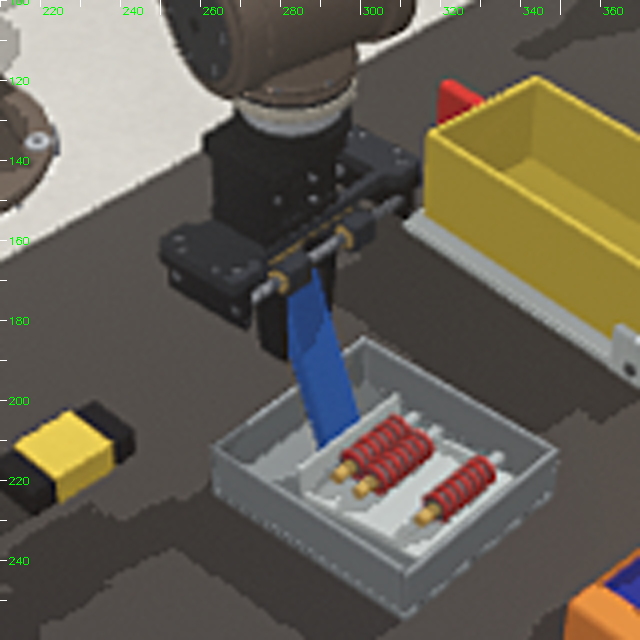

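Run:
```python
import numpy as np
p=np.linspace(.25,-.6,15);h=np.where(p>0,12+25*p/.25,12)
x=-(132.8*np.cos(p)+113*np.sin(p));z=h-(132.8*np.sin(p)-113*np.cos(p))
print(np.c_[-np.diff(z)/50,np.diff(x)/50].round(3).tolist(),x.ptp() if 0 else x[-1]-x[0],z[0],z[-1])
```

```text
[[-0.066, 0.099], [-0.059, 0.11], [-0.052, 0.121], [-0.045, 0.131], [-0.144, 0.141], [-0.149, 0.15], [-0.14, 0.159], [-0.13, 0.167], [-0.119, 0.175], [-0.109, 0.182], [-0.097, 0.188], [-0.086, 0.194], [-0.074, 0.198], [-0.062, 0.202]] 110.8282468325684 113.6318578643022 180.24744495165436
```

Call:
step_arm(steps=[[0,0,0.1,0],[0,0,0.12,0],[-0.06,0,0.1,0],[-0.06,0,0.11,0],[-0.052,0,0.121,0],[-0.06,0,0.131,0],[-0.12,0,0.141,0],[0,0,0,0]])

```text
t: 32.98
eef_pos: [532.1, -11.1, 113.9]
tcp_rot: [2.769, 1.57, 2.819]
ft_force: [-2.3, -0.6, -2.7]
opening: 0.376
```

Run:
```python
from h import *
s=state();print(s['t'],grasp(),s['ft_force'],s['moment'])
cv2.imwrite("pics/scene22.png",read_camera("scene")[:,:,::-1])
crop("pics/scene22.png",(210,100,370,260),4,"pics/c31.png")
```

```text
32.975 (array([532.13526287, -11.10806817, 132.87542226]), np.float64(0.05016217427176328)) [-2.34942857 -0.57903868 -2.72702851] [ 6.68748997e-03  8.59249707e-01 -4.02046654e-04]
```

View pics/c31.png

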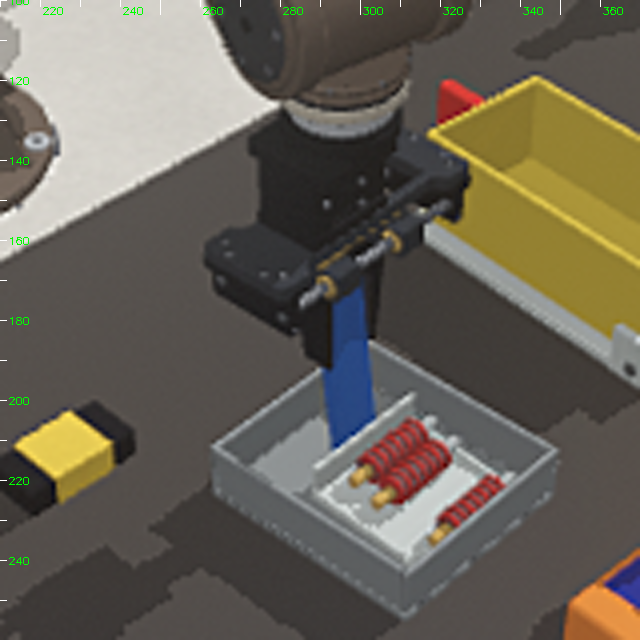

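The lip is on the far wall (−2 N) and the pan is nearly level. Continue the tipping arc.

Call:
step_arm(steps=[[-0.14,0,0.15,0],[-0.14,0,0.159,0],[-0.13,0,0.167,0],[-0.119,0,0.175,0],[-0.109,0,0.182,0],[-0.097,0,0.188,0],[-0.086,0,0.194,0],[-0.074,0,0.198,0],[0,0,0,0]])

```text
t: 34.15
eef_pos: [603.9, -7.7, 158.9]
tcp_rot: [-0.053, 1.569, -0.003]
ft_force: [-0.9, -0.5, -2.8]
opening: 0.375
```

Run:
```python
from h import *
s=state();print(s['t'],grasp(),s['ft_force'],s['moment'])
cv2.imwrite("pics/scene23.png",read_camera("scene")[:,:,::-1])
crop("pics/scene23.png",(210,100,370,260),4,"pics/c32.png")
```

```text
34.15 (array([603.84368624,  -7.70757752, 177.8828034 ]), np.float64(0.050011298363878964)) [-0.86123654 -0.51150097 -2.79598336] [0.04009499 0.19524921 0.02218   ]
```

View pics/c32.png

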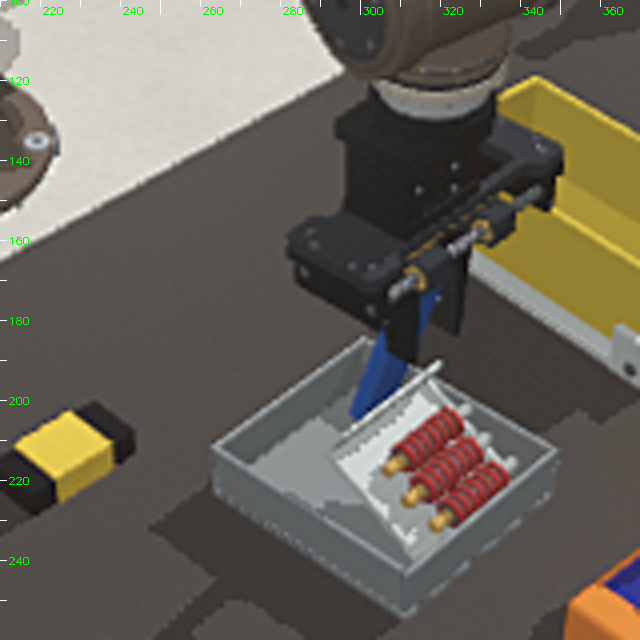

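The shocks rolled down against the far wall, over the lip. I'll draw the pan back out from under them along its own slope.

Call:
step_arm(steps=[[-0.04,0,-0.08,0],[-0.08,0,-0.13,0],[-0.09,0,-0.15,0],[-0.09,0,-0.15,0],[-0.09,0,-0.15,0],[-0.09,0,-0.15,0],[-0.09,0,-0.15,0],[-0.09,0,-0.15,0],[0,0,0,0]])

```text
t: 35.33
eef_pos: [547.1, -10.5, 192.1]
tcp_rot: [-0.061, 1.57, -0.011]
ft_force: [0.2, 0.6, -0.8]
opening: 0.377
```

Run:
```python
from h import *
s=state();print(s['t'],grasp(),s['ft_force'],s['moment'])
cv2.imwrite("pics/scene24.png",read_camera("scene")[:,:,::-1])
crop("pics/scene24.png",(210,100,370,260),4,"pics/c33.png")
```

```text
35.325 (array([547.05872562, -10.51425642, 211.11640204]), np.float64(0.049908644263673585)) [ 0.24807269  0.59148949 -0.80116512] [ 0.02865351 -0.03669317  0.03550834]
```

View pics/c33.png

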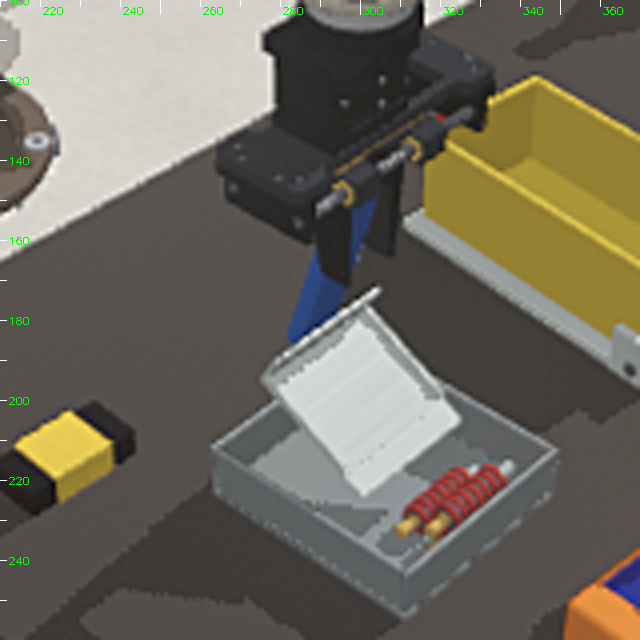

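Two are in view, with the third behind them, and the wrist reads the scoop's weight only. I'll lift clear and check from the top.

Call:
step_arm(steps=[[-0.4,0,-0.2,0],[-0.6,0,-0.3,0],[-0.3,-0.5,0,0],[0,-0.8,0,0],[0,-0.8,0,0],[0,-0.8,0,0],[0,-0.8,0,0],[0,0,0,0]])

```text
t: 36.38
eef_pos: [531.2, -198.6, 257.4]
tcp_rot: [-0.759, 1.57, -0.711]
ft_force: [-0.6, -0.1, -2.0]
opening: 0.375
```

Run:
```python
from h import *
s=state();print(s['t'],grasp(),s['ft_force'],s['moment'])
cv2.imwrite("pics/top25.png",read_camera("top")[:,:,::-1])
crop("pics/top25.png",(180,140,340,260),4,"pics/c34.png")
cv2.imwrite("pics/scene25.png",read_camera("scene")[:,:,::-1])
plan([505,-270,220],np.pi/2)
```

```text
36.375 (array([ 531.19300863, -198.61242415,  276.35008138]), np.float64(0.04722387731440403)) [-0.64128373 -0.12395452 -1.97759065] [-0.00161283 -0.05564957  0.02213754]
j6 -2.091 turn8deg 0.352 after-turn shift/50 xyz [ 1.123 -1.472 -0.524] now grasp [ 531.2 -196.4  276.2] jawang 1.62 f [ 0.9  0.1 -2.2]
```

View pics/c34.png

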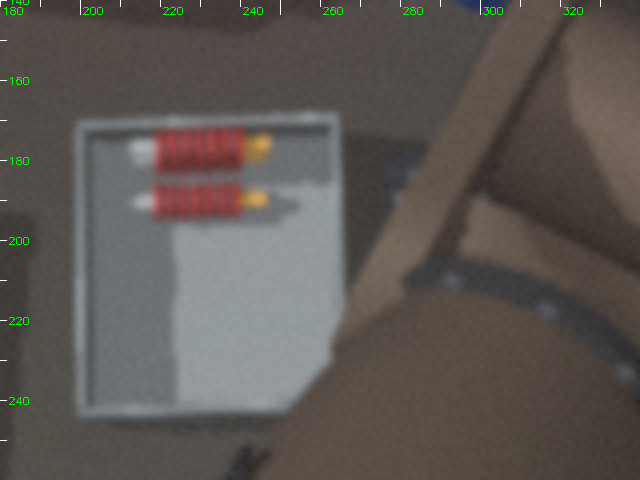

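View pics/scene25.png

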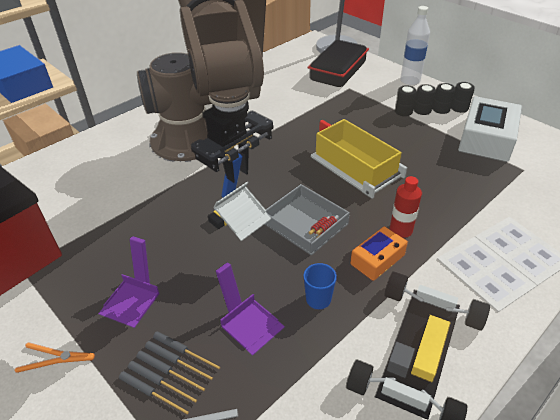

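Run:
```python
from h import *
crop("pics/scene25.png",(260,180,360,255),7,"pics/c35.png")
crop("pics/top25.png",(195,160,275,210),8,"pics/c36.png")
```

```text
(no output)
```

View pics/c35.png

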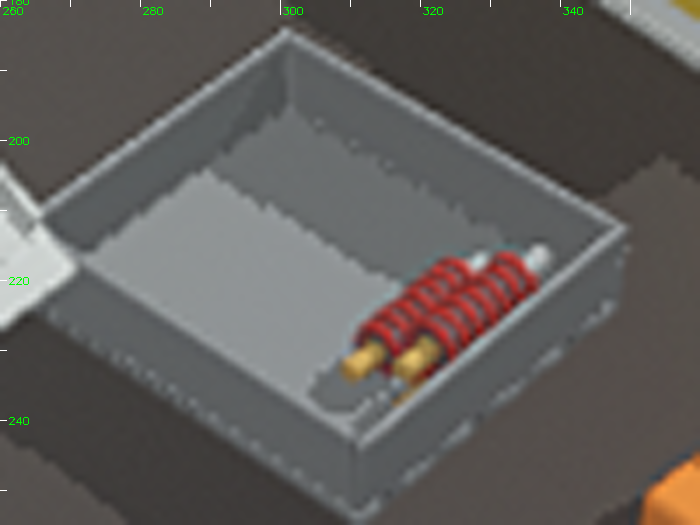

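View pics/c36.png

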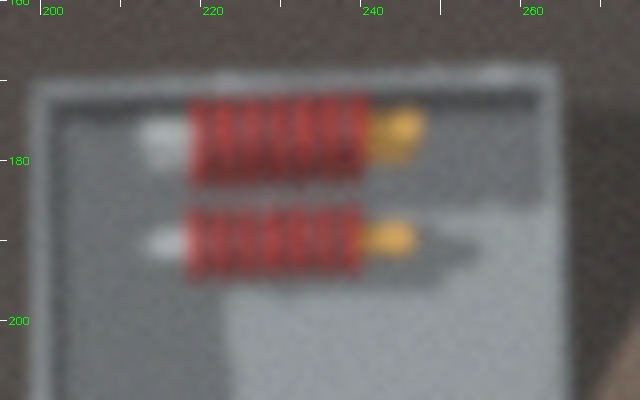

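The third one is tucked under the stacked pair at the far wall: its ochre stub shows at about (318,236), and its doubled outline in the top view. All three are in the tray. Now I'll set the scoop down on the free bench, dragging it backwards as it lands so it flattens.

Call:
step_arm(steps=[[0,-0.5,0,0.352],[0,-0.5,-0.25,0],[0.2,-0.47,-0.27,0],[0.4,0,0,0],[0.4,0,0,0],[0.2,0,0,0],[0,0,0,0]])

```text
t: 37.35
eef_pos: [506.9, -269.3, 196.6]
tcp_rot: [2.334, 1.57, 2.336]
ft_force: [0.5, -0.0, -0.7]
opening: 0.377
```

Run:
```python
from h import *
s=state();print(s['t'],grasp(),s['ft_force'],s['moment'],s['joints'].round(2))
cv2.imwrite("pics/scene26.png",read_camera("scene")[:,:,::-1])
crop("pics/scene26.png",(120,150,280,310),4,"pics/c37.png")
```

```text
37.35 (array([ 506.92091276, -269.26447821,  215.57651782]), np.float64(0.0017002173619495853)) [ 5.28196805e-01 -4.21757414e-04 -7.49750141e-01] [-0.0090449  -0.00262388 -0.02341436] [-0.6   0.44  1.71  0.    1.   -2.18]
```

View pics/c37.png

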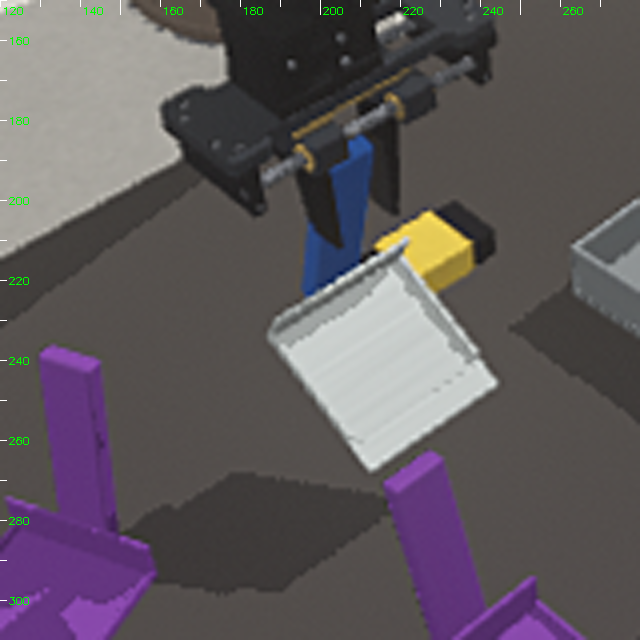

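Call:
step_arm(steps=[[0.35,0,0,0],[0.35,0,0,0],[0.2,0,0,0],[0.07,0,-0.19,0],[0.08,0,-0.18,0],[0.1,0,-0.18,0],[0.11,0,-0.17,0],[0.12,0,-0.17,0],[0.13,0,-0.16,0],[0.14,0,-0.15,0],[0.14,0,-0.14,0],[0.12,0,-0.12,0],[0,0,0,0]])

```text
t: 39.02
eef_pos: [433.1, -270.4, 101.7]
tcp_rot: [-0.795, 1.57, -0.795]
ft_force: [-2.3, 0.7, 7.2]
opening: 0.373
```

Run:
```python
from h import *
s=state();print(s['t'],grasp(),s['ft_force'],s['moment'],s['joints'].round(2))
cv2.imwrite("pics/scene27.png",read_camera("scene")[:,:,::-1])
crop("pics/scene27.png",(120,150,280,310),4,"pics/c38.png")
```

```text
39.025 (array([ 433.12301285, -270.41461251,  120.65807447]), np.float64(0.00014567711477297962)) [-2.31978811  0.68463107  7.18699784] [ 0.02249256  0.18908636 -0.03307929] [-0.69  0.49  1.96 -0.    0.7  -2.26]
```

View pics/c38.png

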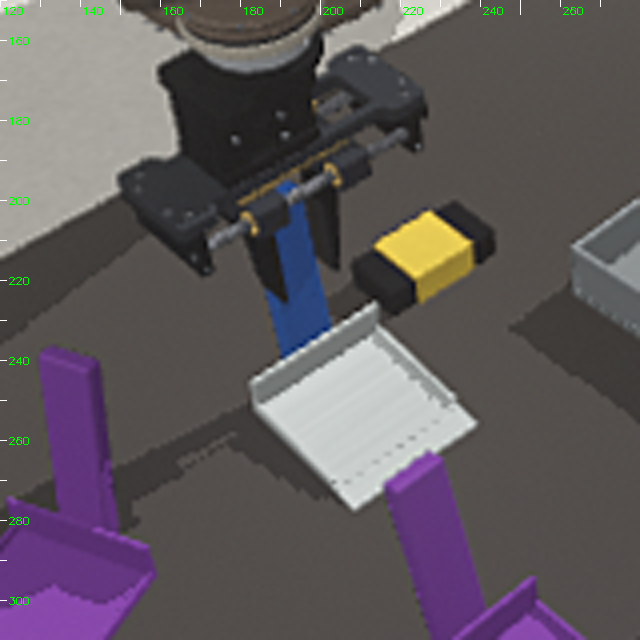

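Nearly flat. A few mm more, then open.

Call:
step_arm(steps=[[0.05,0,-0.04,0],[0.04,0,-0.03,0],[0,0,0,0]])

```text
t: 39.45
eef_pos: [429.9, -270.4, 97.1]
tcp_rot: [-0.749, 1.57, -0.749]
ft_force: [-2.9, -0.6, 6.0]
opening: 0.374
```

Call:
step_arm(steps=[[0,0,0,0],[0,0,0,0],[0,0,0,0],[0,0,0,0],[0,0,0,0]], jaw=0.2)

```text
t: 40.08
eef_pos: [430.4, -270.0, 96.5]
tcp_rot: [1.302, 1.571, 1.303]
ft_force: [-0.1, 0.1, 0.4]
opening: 0.794
```

Call:
step_arm(steps=[[-0.3,0,0,0],[-0.5,0,0,0],[-0.8,0,0,0],[-0.8,0,0,0],[-0.8,0,0,0],[0,0,0,0],[0,0,0,0]])

```text
t: 40.95
eef_pos: [430.0, -269.8, 256.6]
tcp_rot: [1.738, 1.571, 1.739]
ft_force: [-0.2, 0.5, -0.4]
opening: 0.799
```

Run:
```python
from h import *
s=state();print(s['t'],grasp(),s['ft_force'],s['moment'],s['opening'])
cv2.imwrite("pics/scene28.png",read_camera("scene")[:,:,::-1])
crop("pics/scene28.png",(120,150,280,310),4,"pics/c39.png")
cv2.imwrite("pics/top28.png",read_camera("top")[:,:,::-1])
crop("pics/scene28.png",(260,180,360,255),7,"pics/c40.png")
```

```text
40.95 (array([ 430.00839312, -269.8161437 ,  275.5756313 ]), np.float64(0.0008554853899649384)) [-0.20461237  0.48636565 -0.38091912] [-0.02439961 -0.01772349  0.04867204] 0.7991156133296415
```

View pics/c39.png

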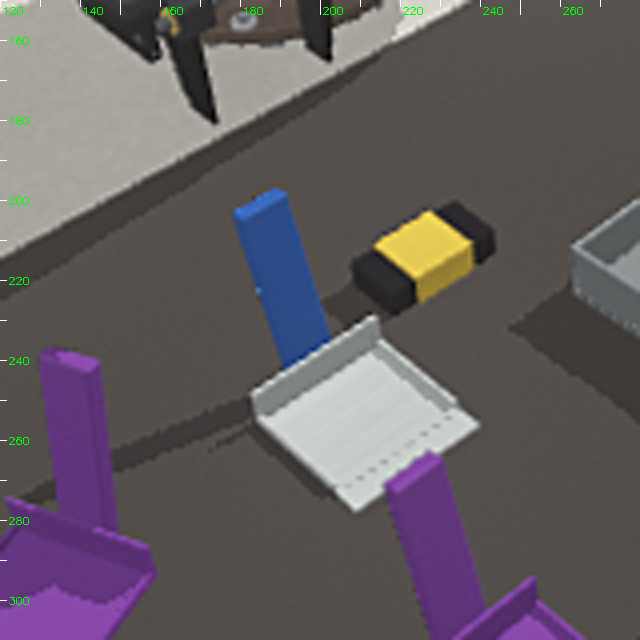

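View pics/top28.png

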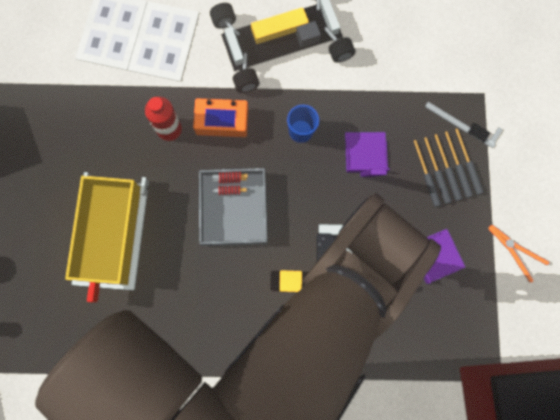

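View pics/c40.png

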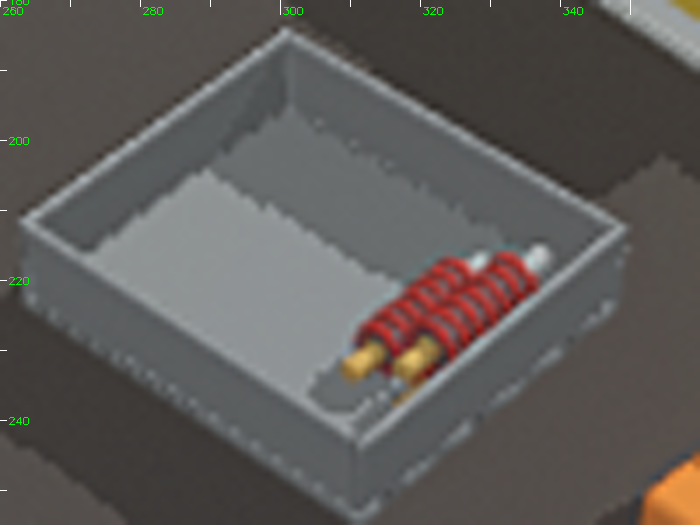

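The scoop stands flat and released, the bin is empty, the three shocks rest in the tray, and the bystanders have not moved. Handing in.

```bash
python3 -c "
from cell import *
job_done(); print(state()['t'])"
```

```text
the job is handed in; nothing more can be done
the job is handed in; nothing more can be done
```

All three shock absorbers are in the grey tray, moved there in one scoop load. The scoop is standing flat on the bench, released, and I handed in at about 41 s.

**What I did:** I tipped the bin by its handle until it hit its stop (38 N of downward reaction). The shocks gathered in the low corner. I then gripped the blue scoop across its handle, slid it down the tipped floor under all three until the lip met the end wall, lifted them out together and tipped them into the tray.

**The bin did not stay tipped:** The gripper can't tilt, so I turned the scoop lip-up by pressing its heel on the bin floor. The bin's hinge gave way before the handle turned in the grip. The bin sank to level with the load already on the pan, so the lift-out was from the level bin. I left it level.

**Last checks:**
- **Bin:** empty in the final top view.
- **Tray:** the shocks lie at its far wall. Two are plainly visible. The third lies underneath and shows only by its stub and a doubled outline.
- **Scoop:** flat, with the gripper open and well clear.
- **Bystanders:** the spray can, charger, cup and battery pack look unmoved in the top view.
- **Gripper and forces:** the gripper stayed clear of the shocks in every picture, and the highest wrist force I read was about 45 N.

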